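# Pack the breakfast-bar crate and stand up the muddlers

### The job

Clear the breakfast bar after washing up: pack every steel tin into the wooden crate, each one upright and flat on the crate's floor so that all of them fit inside at once, and move every muddler from the low white drainer into the tall marble holder, each standing all the way down in one of its wells with its banded end up. Leave the tumbler, the measuring cup and the spatula where they are.

Things in the scene. Friction and masses are not known exactly. Their poses are not given: they have to be found in the camera images.
- crate: open wooden crate, fixed to the counter: outside 138 mm (its x) by 260 mm (its y) by 42 mm high, walls and floor 7 mm thick, so inside 124 by 246 mm. Origin: centre of the underside (inner floor 7 mm above it), z up.
- tin_xl: the longest brushed-steel lidded tin, closed and rigid: body 56 mm (its x) by 146 mm (its y) by 50 mm high, about 295 g (0.8 to 1.4 times that from start to start). On the middle of its flat lid stands a wooden bar handle 14 mm (x) by 40 mm (y) and 28 mm high, 78 mm from the underside to its top. Origin: centre of the underside, z up. It stands loose on the counter. May be absent.
- tin_l: the second longest brushed-steel lidded tin, closed and rigid: body 56 mm (its x) by 116 mm (its y) by 50 mm high, about 259 g (0.8 to 1.4 times that from start to start). On the middle of its flat lid stands a wooden bar handle 14 mm (x) by 40 mm (y) and 28 mm high, 78 mm from the underside to its top. Origin: centre of the underside, z up. It stands loose on the counter. May be absent.
- tin_m: the middle-sized brushed-steel lidded tin, closed and rigid: body 56 mm (its x) by 86 mm (its y) by 50 mm high, about 223 g (0.8 to 1.4 times that from start to start). On the middle of its flat lid stands a wooden bar handle 14 mm (x) by 40 mm (y) and 28 mm high, 78 mm from the underside to its top. Origin: centre of the underside, z up. It stands loose on the counter. May be absent.
- tin_s1: one of two alike, the small square brushed-steel lidded tin, closed and rigid: body 56 mm (its x) by 56 mm (its y) by 50 mm high, about 187 g (0.8 to 1.4 times that from start to start). On the middle of its flat lid stands a wooden bar handle 14 mm (x) by 40 mm (y) and 28 mm high, 78 mm from the underside to its top. Origin: centre of the underside, z up. It stands loose on the counter. May be absent.
- tin_s2: the other of the two alike, the small square brushed-steel lidded tin, closed and rigid: body 56 mm (its x) by 56 mm (its y) by 50 mm high, about 187 g (0.8 to 1.4 times that from start to start). On the middle of its flat lid stands a wooden bar handle 14 mm (x) by 40 mm (y) and 28 mm high, 78 mm from the underside to its top. Origin: centre of the underside, z up. It stands loose on the counter. May be absent.
- drainer: low white plastic drainer block, fixed: 50 mm (its x) by 128 mm (its y) by 45 mm high, with three square 15 mm holes, 35 mm deep, in a row along y at y = -42, 0 and 42 mm. Origin: centre of the underside, z up. The muddlers stand upright in it at the start.
- holder: tall marble holder block, fixed: 50 mm (its x) by 128 mm (its y) by 85 mm high, with three square 22 mm wells, 75 mm deep (floors 10 mm above the underside), in a row along y at y = -42, 0 and 42 mm; empty at the start. Origin: centre of the underside, z up.
- muddler0: wooden drink muddler: straight round stick 12 mm in diameter, 150 mm long, with a thin steel band at its top, about 30 g. Origin: centre of its lower end, z along the stick to its top. Starts in the drainer with its lower end 10 mm above the counter. May be absent.
- muddler1: wooden drink muddler: straight round stick 12 mm in diameter, 150 mm long, with a thin steel band at its top, about 30 g. Origin: centre of its lower end, z along the stick to its top. Starts in the drainer with its lower end 10 mm above the counter. May be absent.
- muddler2: wooden drink muddler: straight round stick 12 mm in diameter, 150 mm long, with a thin steel band at its top, about 30 g. Origin: centre of its lower end, z along the stick to its top. Starts in the drainer with its lower end 10 mm above the counter. May be absent.
- tumbler: green glass tumbler, 72 mm wide, 105 mm high, upright on the cork trivet; bystander. Origin: centre of the underside.
- measuring_cup: stainless steel measuring cup, 68 mm wide, 45 mm high with a flat handle, on the trivet; bystander. Origin: centre of the underside.
- spatula: teal silicone spatula, 260 mm long, lying on the counter by the trivet; bystander. Origin: on its underside.

How it is judged:
By the outcome, as a careful person would: the job done as asked, in the order asked, and still so for the second after the job is handed in, with the robot touching nothing.
Of tin_xl, tin_l, tin_m, tin_s1, tin_s2 only 4 to 5 are there at a start; the rules pass over those that are not, and their reading is None.
Of muddler0, muddler1, muddler2 only 2 to 3 are there at a start; the rules pass over those that are not, and their reading is None.
At some moment in a run one of tin_xl, tin_l, tin_m, tin_s1, tin_s2 may be knocked a few centimetres aside while the robot is not near it.
It also fails if it takes over 210 s, if anything falls off the work surface, if the arm or the gripper's body presses on something with over 40 N, if the wrist force passes 120 N, or if a joint passes its speed limit or range.

### The arm

A 7-joint arm with a two-finger parallel gripper is mounted at the origin on the work surface. World frame = base frame: x ahead of the robot, y to its left, z up, the work surface at z = 0. Lengths are in m, angles in rad, forces in N, time in s.
With the tool pointing down it reaches from about 0.4 to 0.9 m from the base axis. Payload 5.6 kg.
Tool frame: the origin (TCP) lies at the very end of the fingers, on their centre line; the grasp point (between the pads) lies 19 mm behind it; z points along the fingers, y is the line along which they close (so a half turn about z gives the same grasp; the last joint's range is limited). The gripper opens to 92 mm and grips with 3 to 60 N. Pads are 20 mm wide; open, the fingers measure 128 mm over their backs; the gripper's body (75 mm by 189 mm) begins 69 mm behind the grasp point.
Start: joints at [1.213, 0.468, -0.012, 1.603, 0.006, 1.071, -0.056], TCP at [0.201, -0.618, 0.215] pointing down, gripper open.
Joint ranges: [-2.53, 2.53], [-0.31, 2.02], [-1.57, 1.55], [0.28, 2.44], [-1.29, 4.43], [0.15, 1.84], [-2.92, 2.92]. Speed limits (rad/s): [2.57, 2.57, 3.14, 3.14, 3.14, 3.14, 3.14].

### API

Orientations are given as a unit quaternion [x, y, z, w].
In Python, from cell import manip, eyes, order gives the robot as it stands.
- The arm moves only by the tool send_rows, never from a script. Its argument "increments" is a list that holds one entry, the list of rows, each a list of 7 numbers: the shift along the world's x, y, z in m, then the turn, a rotation vector about the world's x, y, z in rad, then the opening in per cent of the stroke, from 0 (shut) to 100 (fully open). In form: [[[dx, dy, dz, rx, ry, rz, grip], ...]]. A call has 1 to 12 rows; each row shifts and turns the commanded pose from where the row before left it; what a row does not reach is not made up. A row lasts 1/10 s, in which the tool goes at most 50 mm and 8.59 degrees, less where a joint would pass 70% of its speed; a pose out of reach is approached as far as the arm can. A call with a gripper value outside its range is refused whole. The fingers move at their own pace and stop on an object; the grip force is fixed at half the most. Time passes only in rows, so rows that do not move let the fingers close. It gives the time, the measured TCP pose, the force, the opening and the grip force at its end, in the units of the state.
- manip.observe(): the state, without advancing time (a new reading comes with each control period).
- eyes.capture(name): name is "side" or "top"; returns the picture (384x512x3 uint8, red, green, blue); there is no depth.
- eyes.camera_info(name): a dict with "K" (3x3 intrinsics, pixels), "rvec" (rotation vector, rad) and "tvec" (3), from world to camera coordinates, as OpenCV has them. Camera axes: x right, y down, z forward; pixel columns grow to the right and rows downward; lengths in m; the calibration is good to about 2 mm. A picture is of the moment at which its call begins. camera_info takes no time and is no camera call.
- order.job_done(): hands the job in; it is judged then, once.
The state is a dict: "t": time; "qpos": joint angles; "joint_velocities": joint speeds; "effort": joint torques, N m; "ee_pos": TCP position; "tool_rot": TCP orientation; "wrist_force": force on the tool from outside, world axes, zero at the start; "moment": the same for the moment, N m; "gripper_width": opening from 0.0 (shut) to 1.0 (fully open); "grasp_force": force on a finger pad.
Only numpy, scipy, OpenCV 4.12 (cv2) and the standard library are available. Lean on these libraries where they do the work, as an engineer would, in place of code of your own. Each camera call takes 0.05 s, during which the arm holds its last target. There are 200 camera calls.

## Working session

There is one attempt and no reset: what is moved stays moved. The work goes in short steps, Python scripts to look and compute and a tool call to move; the robot and the scene stay as the last step left them, time stands still between calls to the robot, and variables do not carry over. Pictures are saved under pics/ and viewed, at most 14 in all, crops included, and the job is handed in when it is done.

Besides the shell and the picture viewer there is one more tool, called after "Emit:" as name([rows], argument=value, ...), one row to a line, values as JSON. send_rows: Moves the arm, as the interface text tells. Its arguments: {"type":"object","properties":{"increments":{"type":"array"}},"required":["increments"]}

```bash
ls; mkdir -p pics; python3 - <<'E'
from cell import manip, eyes, order
import cv2
print(manip.observe())
for n in("side","top"):
    print(n,eyes.camera_info(n)); cv2.imwrite(f"pics/{n}0.png",cv2.resize(eyes.capture(n)[:,:,::-1],(800,600),interpolation=cv2.INTER_CUBIC))
E
```

```text
pics
{'t': 0.0, 'qpos': array([ 1.21298001,  0.46837898, -0.01161098,  1.60362761,  0.00597621,
        1.07136873, -0.05627779]), 'joint_velocities': array([ 3.07426511e-03, -1.27035073e-04,  4.19382087e-04,  1.71241357e-05,
        4.23058691e-04, -3.01761994e-04,  1.81900331e-03]), 'effort': array([-7.13447980e-05, -5.20569277e+01, -1.26616252e-02, -2.43739825e+01,
       -5.66055102e-02,  1.73278665e-02,  1.75807404e-04]), 'ee_pos': array([ 0.20103228, -0.6175214 ,  0.21363751]), 'tool_rot': array([ 9.87640113e-01,  1.56736225e-01, -1.85158855e-04, -8.54151479e-04]), 'wrist_force': array([-0.04501184,  0.13516282, -0.26711941]), 'moment': array([0.0223092 , 0.04361009, 0.00712871]), 'grasp_force': 0.0, 'gripper_width': 0.9996336226761815}
side {'K': array([[348.81747281,   0.        , 257.86804633],
       [  0.        , 348.81747281, 197.50013761],
       [  0.        ,   0.        ,   1.        ]]), 'rvec': array([ 0.84140006, -2.39027505,  1.24268761]), 'tvec': array([0.48451314, 0.2190114 , 0.73429169])}
top {'K': array([[355.24074485,   0.        , 255.35183164],
       [  0.        , 355.24074485, 189.04946287],
       [  0.        ,   0.        ,   1.        ]]), 'rvec': array([ 2.12986897, -2.15220878,  0.19010242]), 'tvec': array([0.02585433, 0.61199622, 0.94518725])}
```

View pics/side0.png

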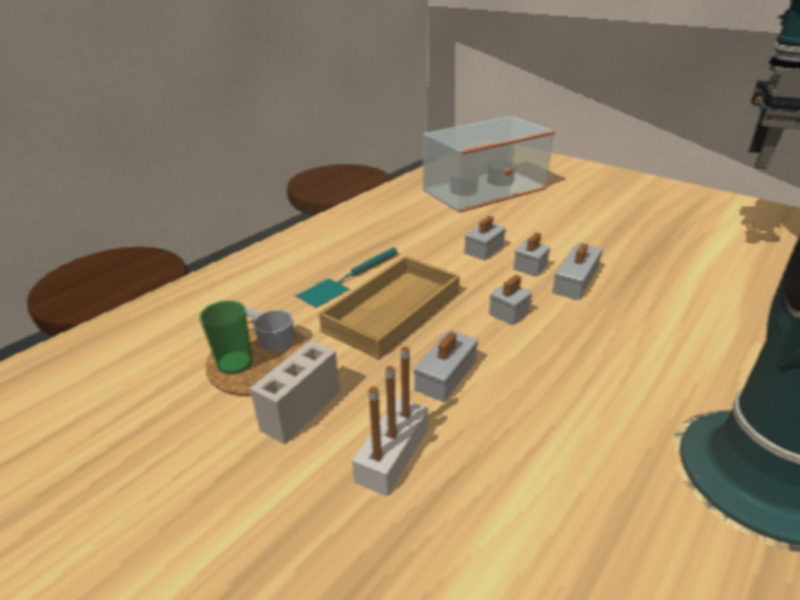

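View pics/top0.png

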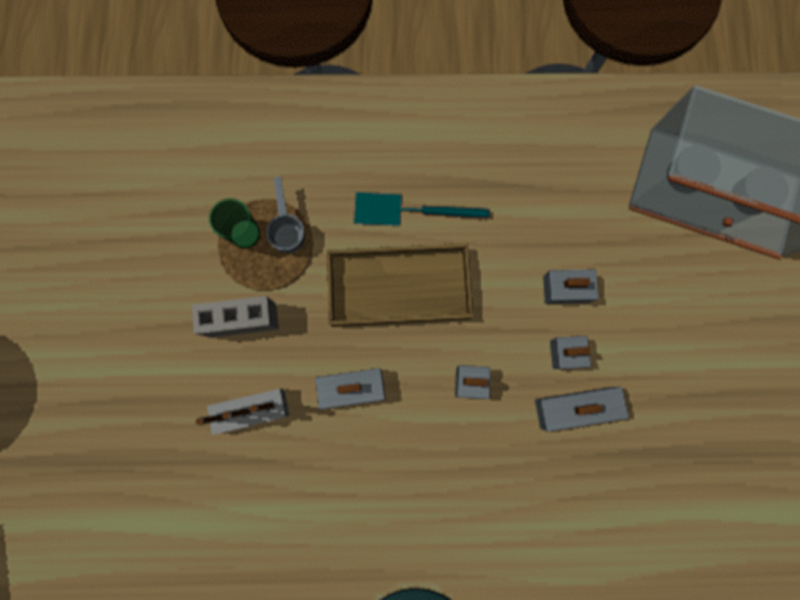

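Side view (800×600): crate at (390,305), tins at (447,365), (511,300), (578,270), (533,254), (485,238). The holder is at (295,390), and the drainer at (390,450) has three muddlers. The top view shows the same five tins and three muddlers. I'll segment and fit box models in both views.

```bash
cat > h.py <<'E'
from cell import manip, eyes, order
import numpy as np, cv2
from scipy.optimize import minimize
CI={n:eyes.camera_info(n) for n in("side","top")}
def proj(n,P):
    c=CI[n]; return cv2.projectPoints(np.asarray(P,float).reshape(-1,1,3),c["rvec"],c["tvec"],c["K"],None)[0][:,0]
def tri(ps,pt):
    Ms=[CI[n]["K"]@np.c_[cv2.Rodrigues(CI[n]["rvec"])[0],CI[n]["tvec"]] for n in("side","top")]
    X=cv2.triangulatePoints(Ms[0],Ms[1],np.array(ps,float).reshape(2,1),np.array(pt,float).reshape(2,1)); return (X[:3]/X[3]).ravel()
def box(dx,dy,z0,z1,p):
    c,s=np.cos(p[3]),np.sin(p[3])
    return np.array([[p[0]+c*x-s*y,p[1]+s*x+c*y,p[2]+z] for x in(-dx/2,dx/2) for y in(-dy/2,dy/2) for z in(z0,z1)])
def snap(): return {n:eyes.capture(n) for n in("side","top")}
E
python3 - <<'E'
from h import *
I=snap(); np.savez("i0.npz",**I)
out=[]
for n,(x0,y0,w,h) in dict(side=(120,130,280,190),top=(115,110,300,180)).items():
    im=I[n][:,:,::-1]; 
    print(n,[cv2.cvtColor(im,cv2.COLOR_BGR2HSV)[int(v*.64),int(u*.64)].tolist() for u,v in (dict(side=[(470,352),(447,345),(560,290),(420,420),(300,380),(390,300),(345,320),(500,500)],top=[(370,380),(347,389),(460,375),(275,400),(245,325),(400,285),(330,290),(400,450)])[n])])
    s=min(800/w,600/h); out=cv2.resize(im[y0:y0+h,x0:x0+w],None,fx=s,fy=s,interpolation=cv2.INTER_CUBIC)
    cv2.imwrite(f"pics/{n}1.png",out); print(s,out.shape)
E
```

```text
side [[19, 21, 98], [14, 159, 114], [19, 18, 114], [18, 24, 159], [16, 37, 164], [18, 133, 174], [18, 132, 178], [18, 113, 223]]
2.857142857142857 (543, 800, 3)
top [[100, 21, 109], [14, 185, 84], [101, 28, 102], [70, 6, 123], [24, 21, 120], [20, 133, 100], [20, 133, 88], [19, 112, 118]]
2.6666666666666665 (480, 800, 3)
```

View pics/top1.png

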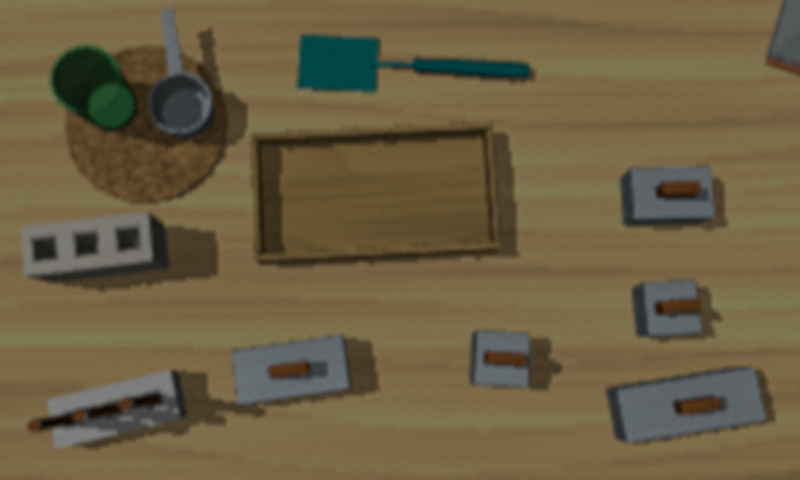

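View pics/side1.png

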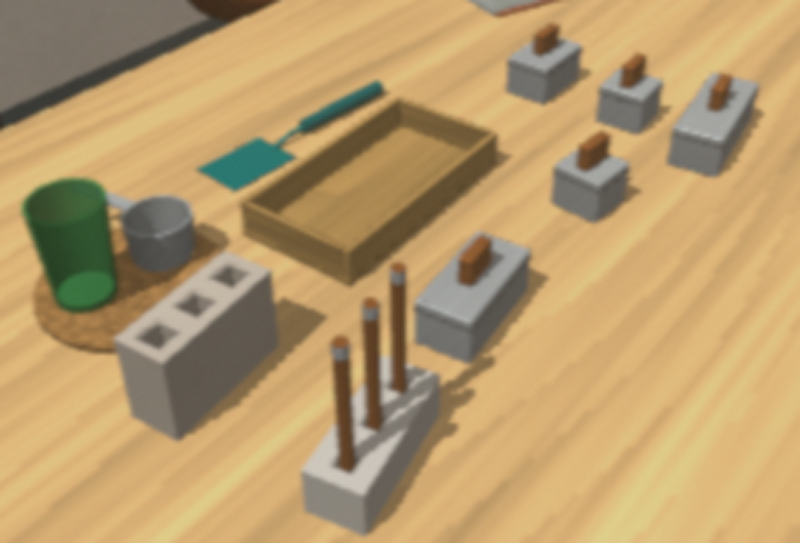

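Handles in the top crop: (290,370) l, (505,358) s, (678,307) s, (680,190) m, (700,405) xl. The same handles in the side crop: (475,259), (593,150), (633,70), (545,38), (720,92). The muddlers all have their bands up. Next I'll triangulate and then fit the boxes.

```bash
cat >> h.py <<'E'
def render(n,hulls):
    m=np.zeros((384*4,512*4),np.uint8)
    for H in hulls:
        q=cv2.convexHull(((proj(n,H)+.5)*4-.5).astype(np.float32))
        cv2.fillConvexPoly(m,np.round(q*16).astype(np.int32),255,shift=4)
    return cv2.resize(m,(512,384),interpolation=cv2.INTER_AREA)/255.
def seg(I,handle=True):
    o={}
    for n in I:
        h=cv2.cvtColor(cv2.cvtColor(I[n],cv2.COLOR_RGB2BGR),cv2.COLOR_BGR2HSV).astype(float)
        s=np.clip((75-h[...,1])/25+.5,0,1)
        br=((h[...,0]<=16)&(h[...,1]>140)).astype(float)
        o[n]=np.maximum(s,br) if handle else s
    return o
def hulls(kind,p):
    if kind=="holder": return [box(.05,.128,0,.085,p)]
    if kind=="drainer": return [box(.05,.128,0,.045,p)]
    return [box(.056,kind,0,.05,p),box(.014,.04,.05,.078,p)]
def fit(S,kind,p0,views=("side","top"),freez=True):
    p0=np.array(p0,float); sc=np.array([.006,.006,.004,.08])
    W={}
    for n in views:
        w=render(n,hulls(kind,p0)); W[n]=cv2.dilate((w>0).astype(np.uint8),np.ones((13,13)))>0
    def f(d):
        p=p0+d*sc
        if not freez: p[2]=p0[2]
        return sum(np.mean((cv2.GaussianBlur(render(n,hulls(kind,p)),(0,0),.7)-S[n])[W[n]]**2) for n in views)
    best=min((minimize(f,[0,0,0,a],method="Nelder-Mead",options=dict(initial_simplex=np.array([[0,0,0,a]]+[[*(np.eye(4)[i]*1.0+[0,0,0,a])] for i in range(4)]),xatol=.02,fatol=1e-6,maxiter=250)) for a in(0,1.5)),key=lambda r:r.fun)
    return p0+best.x*sc*[1,1,freez,1],best.fun
L=dict(xl=.146,l=.116,m=.086,s1=.056,s2=.056)
E
cat > fit0.py <<'E'
from h import *
I=dict(np.load("i0.npz")); S=seg(I)
s=lambda u,v:(np.array([u,v])+.5)/2.857-.5+[120,130]
t=lambda u,v:(np.array([u,v])+.5)/2.6667-.5+[115,110]
picks=dict(l=((475,259),(290,370)),s1=((593,150),(505,358)),s2=((633,70),(678,307)),m=((545,38),(680,190)),xl=((720,92),(700,405)))
for k,(a,b) in picks.items():
    X=tri(s(*a),t(*b)); p,e=fit(S,L[k],[X[0],X[1],0,0]); print(k,X.round(3),"fit",p.round(4),round(e,4))
C=[]
for a,b in [((244,203),(254,135)),((400,99),(491,126)),((497,134),(498,250)),((349,254),(259,263))]:
    X=tri(s(*a),t(*b)); C.append(X); print("rim",X.round(4))
C=np.array(C); print("crate",C.mean(0), [np.linalg.norm(C[i]-C[i-1]).round(4) for i in range(4)], "y-axis yaws",[np.arctan2(-d[0],d[1]).round(4) for d in (C[0]-C[1],C[3]-C[2])])
print("x-dir",[np.arctan2(d[1],d[0]).round(4) for d in (C[0]-C[3],C[1]-C[2])])
for a,b in [((341,341),(35,425)),((371,303),(78,414)),((398,267),(122,404))]: print("mud",tri(s(*a),t(*b)).round(4))
for a,b in [((157,337),(43,249)),((194,304),(86,244)),((232,275),(128,238))]: print("well",tri(s(*a),t(*b)).round(4))
Sh=seg(I,False)
print("holder",*fit(Sh,"holder",[.56,.27,0,.1]))
print("drainer",*fit(S,"drainer",[.44,.25,0,.15]))
E
time python3 fit0.py
```

```text
l [0.448 0.107 0.063] fit [ 0.4489  0.1075 -0.0025  0.1484] 0.0955
s1 [ 0.457 -0.111  0.063] fit [ 0.4578 -0.1111 -0.0034 -0.0417] 0.1091
s2 [ 0.507 -0.29   0.063] fit [ 0.5082 -0.2897 -0.0028  0.0783] 0.087
m [ 0.63  -0.299  0.063] fit [ 0.6313 -0.2982 -0.0028  0.0365] 0.0693
xl [ 0.409 -0.307  0.061] fit [ 0.4086 -0.3041 -0.0029  0.1543] 0.0689
rim [0.6982 0.1478 0.036 ]
rim [ 0.706  -0.1082  0.0367]
rim [ 0.5714 -0.1104  0.039 ]
rim [0.5614 0.1428 0.0352]
crate [0.63422174 0.01799858 0.03672743] [np.float64(0.1369), np.float64(0.2562), np.float64(0.1347), np.float64(0.2535)] y-axis yaws [np.float64(0.0307), np.float64(0.0395)]
x-dir [np.float64(0.0364), np.float64(0.0164)]
mud [0.402  0.3284 0.1569]
mud [0.4106 0.2893 0.1582]
mud [0.419  0.2497 0.1601]
well [0.5712 0.3541 0.0811]
well [0.5763 0.3113 0.0821]
well [0.5807 0.2683 0.0822]
holder [ 0.57760997  0.31157061 -0.00309306  0.09491577] 0.012061369387204667
drainer [ 0.4117151   0.28876809 -0.00332422  0.22151355] 0.2587092948638351
real	0m7.573s
user	0m11.965s
sys	0m2.560s
```

Fit is consistent, with everything about 3 mm low in z (calibration bias). The crate rim sizes match. I'll refine the crate by edge alignment and work out the moves.

```bash
cat > crate.py <<'E'
from h import *
I=dict(np.load("i0.npz")); G={}
for n in I:
    g=cv2.GaussianBlur(cv2.cvtColor(I[n],cv2.COLOR_RGB2GRAY).astype(np.float32),(0,0),.8)
    G[n]=cv2.magnitude(cv2.Sobel(g,cv2.CV_32F,1,0),cv2.Sobel(g,cv2.CV_32F,0,1))
    G[n]=G[n]/np.percentile(G[n],99)
def pts(p):
    c,s=np.cos(p[3]),np.sin(p[3]); o=[]
    for a,b in((.069,.13),(.062,.123)):
        q=[(a,b),(-a,b),(-a,-b),(a,-b)]
        for i in range(4):
            for t in np.linspace(.03,.97,60):
                x,y=(np.array(q[i])*(1-t)+np.array(q[(i+1)%4])*t); o.append([p[0]+c*x-s*y,p[1]+s*x+c*y,p[2]+.042])
    return np.array(o)
def f(p,views=("side","top")): 
    return -sum(cv2.remap(np.minimum(G[n],1),*[v.astype(np.float32).reshape(-1,1) for v in proj(n,pts(p)).T],cv2.INTER_LINEAR).mean() for n in views)
from scipy.optimize import differential_evolution as de
b=[(.624,.644),(.008,.028),(-.008,.003),(0,.08)]
r=de(f,b,seed=1); print(r.x.round(4),r.fun)
for n in G:
    r=de(lambda q:f([q[0],q[1],-.003,q[2]],(n,)),[b[0],b[1],b[3]],seed=1); print(n,r.x.round(4),r.fun)
E
python3 crate.py
```

```text
[ 0.6303  0.0203 -0.0012  0.0412] -1.1929998
side [0.6325 0.0189 0.0363] -0.5972095131874084
top [0.6302 0.0237 0.0421] -0.6079253
```

Emit:
send_rows([
  [[0.02,0.03,0,0,0,0.14,40],[0.02,0.03,0,0,0,0.14,40],[0.02,0.03,0,0,0,0.14,40],[0.02,0.03,0,0,0,0.14,40],[0.02,0.03,0,0,0,0.14,40],[0.02,0.03,0,0,0,0.14,40],[0.02,0.03,0,0,0,0.14,40],[0.02,0.03,0,0,0,0.14,40],[0.02,0.03,0,0,0,0.14,40],[0.02,0.03,0,0,0,0.14,40]],
])

```text
t: 1.2
ee_pos: [0.4017, -0.3168, 0.2147]
tool_rot: [0.652, 0.758, -0.0, 0.0]
wrist_force: [-0.1, 0.1, 0.2]
gripper_width: 0.396
grasp_force: 0.0
```

Emit:
send_rows([
  [[0.007,0.012,-0.02,0,0,0,40],[0,0,-0.045,0,0,0,40],[0,0,-0.045,0,0,0,40],[0,0,-0.03,0,0,0,40],[0,0,-0.018,0,0,0,40],[0,0,0,0,0,0,40],[0,0,0,0,0,0,0],[0,0,0,0,0,0,0],[0,0,0,0,0,0,0],[0,0,0,0,0,0,0]],
])

```text
t: 2.2
ee_pos: [0.4092, -0.3067, 0.0578]
tool_rot: [0.654, 0.756, 0.0, 0.001]
wrist_force: [1.1, -0.0, 3.5]
gripper_width: 0.147
grasp_force: 30.0
```

Emit:
send_rows([
  [[0,0,0.02,0,0,0,0],[0,0,0.04,0,0,0,0],[0,0,0.04,0,0,0,0],[0,0,0,0,0,0,0]],
])

```text
t: 2.6
ee_pos: [0.4109, -0.3078, 0.1615]
tool_rot: [0.654, 0.756, 0.0, 0.005]
wrist_force: [0.5, -0.1, -3.8]
gripper_width: 0.152
grasp_force: 30.0
```

```bash
cat >> h.py <<'E'
def tool():
    o=manip.observe(); q=o["tool_rot"]; th=2*np.arctan2(q[1],q[0])-np.pi/2
    return o["ee_pos"],(th+np.pi/2)%np.pi-np.pi/2,o
E
python3 - <<'E'
from h import *
I=snap(); S=seg(I); p,th,o=tool(); print(p.round(4),th.round(4))
for k in (("side","top"),("side",),("top",)): print(k,*fit(S,L["xl"],[p[0],p[1],p[2]-.0575-.003*(len(k)>1),th],k,len(k)>1))
S=seg(I)
for n,q in dict(m=[.6313,-.2982,-.003,.0365],s2=[.5082,-.2897,-.003,.078],s1=[.4578,-.1111,-.003,-.04],l=[.4489,.1075,-.003,.148]).items(): print(n,*fit(S,L[n],q))
E
```

```text
[ 0.4078 -0.3063  0.1569] 0.1435
('side', 'top') [ 0.40846602 -0.3028915   0.1042337   0.14166322] 0.1853944518343077
('side',) [ 0.41235079 -0.31327431  0.09937813  0.17070314] 0.05330762088984504
('top',) [ 0.40699041 -0.30402082  0.09937813  0.08582903] 0.11939479075728238
m [ 0.63166197 -0.29879652 -0.00384132  0.02579286] 0.07110424803771921
s2 [ 0.50835179 -0.29002121 -0.00347055  0.07443863] 0.08958106596902055
s1 [ 0.45776406 -0.11097772 -0.00248854 -0.04379148] 0.10055820438581403
l [ 0.44883124  0.10726226 -0.00160096  0.14401319] 0.09890459761015301
```

Emit:
send_rows([
  [[0.016,0.016,0,0,0,-0.015,0],[0.032,0.035,0,0,0,-0.015,0],[0.035,0.038,0,0,0,-0.015,0],[0.035,0.038,0,0,0,-0.015,0],[0.035,0.038,0,0,0,-0.015,0],[0.035,0.038,0,0,0,-0.015,0],[0.035,0.038,0,0,0,-0.015,0],[0.022,0.026,0,0,0,0,0],[0.011,0.013,0,0,0,0,0],[0,0,0,0,0,0,0],[0,0,0,0,0,0,0]],
])

```text
t: 3.8
ee_pos: [0.6569, -0.0337, 0.1546]
tool_rot: [0.693, 0.721, -0.002, -0.001]
wrist_force: [-0.6, -1.1, -3.4]
gripper_width: 0.147
grasp_force: 30.0
```

```bash
python3 - <<'E'
from h import *
I=snap(); p,th,o=tool(); print(p.round(4),th.round(4))
p=np.mean([ (eyes.capture("top") is None) or tool()[0] for _ in range(3)],0); print(p)
a=I["side"][120:300,130:400]; b=I["top"][110:270,150:390]
cv2.imwrite("pics/a.png",np.vstack([cv2.resize(x[:,:,::-1],(500,300),interpolation=cv2.INTER_CUBIC) for x in(a,b)]))
E
```

```text
[ 0.6572 -0.0349  0.1556] 0.0362
[ 0.65774282 -0.03448856  0.15636276]
```

View pics/a.png

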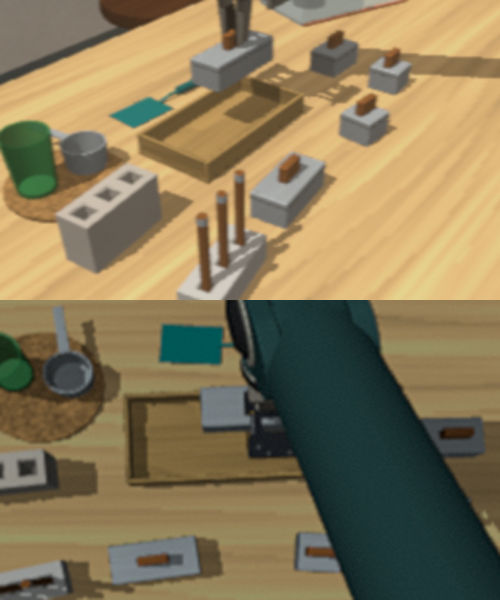

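The held tin hangs over the crate's far-right part, about 8 mm short of target. I'll correct that and lower.

Emit:
send_rows([
  [[0.0065,0.0085,0,0,0,0.005,0],[0,0,-0.03,0,0,0,0],[0,0,-0.03,0,0,0,0],[0,0,-0.015,0,0,0,0],[0,0,-0.008,0,0,0,0],[0,0,-0.004,0,0,0,0],[0,0,0,0,0,0,0]],
])

```text
t: 4.75
ee_pos: [0.6656, -0.0235, 0.0701]
tool_rot: [0.691, 0.722, 0.0, 0.0]
wrist_force: [-0.3, -0.5, -4.6]
gripper_width: 0.149
grasp_force: 30.0
```

```bash
python3 - <<'E'
from h import *
I=snap(); p,th,o=tool(); print(p.round(4),th.round(4),o["wrist_force"])
p=np.mean([ (eyes.capture("top") is None) or tool()[0] for _ in range(3)],0); print(p)
a=I["side"][165:260,190:340]
cv2.imwrite("pics/b.png",cv2.resize(a[:,:,::-1],None,fx=5,fy=5,interpolation=cv2.INTER_CUBIC))
E
```

```text
[ 0.666  -0.0236  0.0709] 0.0438 [ 0.57314357 -0.32255607 -3.81300698]
[ 0.66587496 -0.02366391  0.07079849]
```

View pics/b.png

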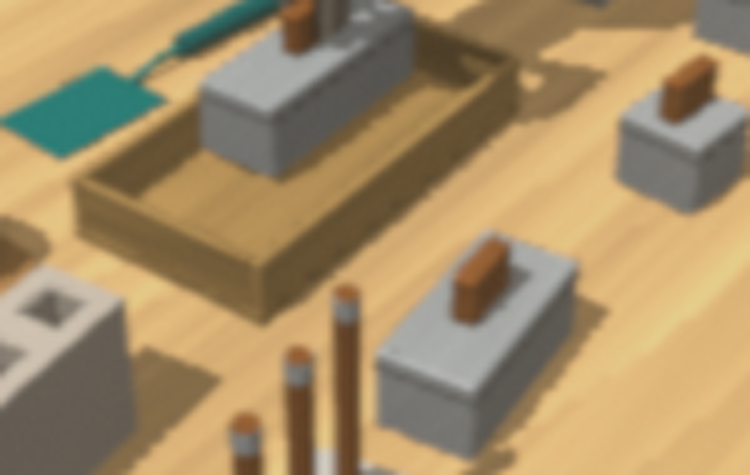

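The tin is inside the crate, hovering about 6 mm over the floor and close to the far wall. I'll nudge it back, lower and release.

Emit:
send_rows([
  [[-0.003,-0.003,0,0,0,0,0],[0,0,-0.003,0,0,0,0],[0,0,-0.003,0,0,0,0],[0,0,0,0,0,0,0],[0,0,0,0,0,0,38],[0,0,0,0,0,0,38],[0,0,0.03,0,0,0,38],[0,0,0.04,0,0,0,38],[0,0,0.02,0,0,0,40]],
])

```text
t: 5.9
ee_pos: [0.6639, -0.0261, 0.157]
tool_rot: [0.691, 0.723, 0.002, 0.002]
wrist_force: [0.9, 0.1, 0.3]
gripper_width: 0.401
grasp_force: 0.0
```

Emit:
send_rows([
  [[-0.0025,-0.022,0,0,0,0,40],[-0.004,-0.033,0,0,0,0,40],[-0.004,-0.035,0,0,0,0,40],[-0.004,-0.035,0,0,0,0,40],[-0.004,-0.035,0,0,0,-0.005,40],[-0.004,-0.035,0,0,0,0,40],[-0.004,-0.035,0,0,0,0,40],[-0.004,-0.03,0,0,0,0,40],[-0.002,-0.012,0,0,0,0,40],[0,0,0,0,0,0,40]],
])

```text
t: 6.9
ee_pos: [0.629, -0.3007, 0.1533]
tool_rot: [0.694, 0.72, -0.0, 0.0]
wrist_force: [0.0, 0.6, -0.9]
gripper_width: 0.401
grasp_force: 0.0
```

```bash
cat > look.py <<'E'
import sys; from h import *
I=snap(); S=seg(I)
ps=[tool()]+[(eyes.capture("top"),tool())[1] for _ in range(2)]
print("tool",np.mean([p[0] for p in ps],0).round(4),np.mean([p[1] for p in ps]).round(4))
G=dict(m=[.6313,-.2982,-.003,.03],s2=[.5082,-.2897,-.003,.078],s1=[.4578,-.1111,-.003,-.04],l=[.4489,.1075,-.003,.148])
for a in sys.argv[1:]:
    if a in G:
        p,e=fit(S,L[a],G[a],freez=False); ps,_=fit(S,L[a],G[a],("side",),False); print(a,p.round(4),round(e,4),"side",ps.round(4))
E
python3 look.py m s2 s1 l
```

```text
tool [ 0.6304 -0.296   0.1537] 0.0416
m [ 0.6315 -0.2996 -0.003   0.0386] 0.1071 side [ 0.6298 -0.302  -0.003   0.1005]
s2 [ 0.5083 -0.2899 -0.003   0.0738] 0.0855 side [ 0.5079 -0.293  -0.003   0.1796]
s1 [ 0.4577 -0.111  -0.003  -0.0387] 0.1042 side [ 0.4563 -0.1127 -0.003   0.0481]
l [ 0.4492  0.1079 -0.003   0.1338] 0.1003 side [ 0.4488  0.1051 -0.003   0.1556]
```

Emit:
send_rows([
  [[0.001,-0.003,-0.02,0,0,-0.005,40],[0,0,-0.035,0,0,0,40],[0,0,-0.03,0,0,0,40],[0,0,-0.0115,0,0,0,40],[0,0,0,0,0,0,0],[0,0,0,0,0,0,0],[0,0,0,0,0,0,0],[0,0,0.02,0,0,0,0],[0,0,0.04,0,0,0,0],[0,0,0.04,0,0,0,0],[0,0,0,0,0,0,0]],
])

```text
t: 8.2
ee_pos: [0.6349, -0.3029, 0.1655]
tool_rot: [0.695, 0.719, 0.002, 0.006]
wrist_force: [1.3, -0.4, -1.3]
gripper_width: 0.148
grasp_force: 30.0
```

```bash
python3 look.py; python3 - <<'E'
import numpy as np
c=np.array([.631,.020]);y=.041;R=np.array([[np.cos(y),-np.sin(y)],[np.sin(y),np.cos(y)]])
for k,v in dict(xl=(31,-45.3),m=(31,75.3),l=(-31,60.5),s1=(-31,-30),s2=(-31,-90.5)).items(): print(k,(c+R@np.array(v)/1000).round(4))
E
```

```text
tool [ 0.6304 -0.3018  0.1577] 0.0338
xl [ 0.6638 -0.024 ]
m [0.6589 0.0965]
l [0.5975 0.0792]
s1 [ 0.6013 -0.0112]
s2 [ 0.6037 -0.0717]
```

Emit:
send_rows([
  [[0.001,0.02,0.005,0,0,0,0],[0.002,0.036,0.005,0,0,0,0],[0.003,0.038,0,0,0,0,0],[0.003,0.038,0,0,0,0,0],[0.003,0.038,0,0,0,0,0],[0.003,0.038,0,0,0,0.007,0],[0.003,0.038,0,0,0,0,0],[0.003,0.038,0,0,0,0,0],[0.003,0.038,0,0,0,0,0],[0.002,0.038,0,0,0,0,0],[0.0025,0.036,0,0,0,0,0],[0,0,0,0,0,0,0]],
])

```text
t: 9.6
ee_pos: [0.6568, 0.1046, 0.1667]
tool_rot: [0.689, 0.725, 0.001, -0.003]
wrist_force: [0.1, 0.4, -1.5]
gripper_width: 0.149
grasp_force: 30.0
```

```bash
python3 look.py s1 s2 l
```

```text
tool [0.6581 0.0951 0.1663] 0.0424
s1 [ 0.4576 -0.1143 -0.003  -0.0117] 0.4161 side [ 0.4568 -0.1136 -0.003   0.0447]
s2 [ 0.5087 -0.2902 -0.003   0.0874] 0.1125 side [ 0.5065 -0.2921 -0.003   0.2205]
l [ 0.4486  0.1089 -0.003   0.1165] 0.1928 side [ 0.4488  0.1051 -0.003   0.1556]
```

Emit:
send_rows([
  [[0.001,-0.001,-0.03,0,0,0,0],[0,0,-0.035,0,0,0,0],[0,0,-0.02,0,0,0,0],[0,0,-0.01,0,0,0,0],[0,0,-0.004,0,0,0,0],[0,0,-0.002,0,0,0,0],[0,0,0,0,0,0,0]],
])

```text
t: 10.5
ee_pos: [0.6608, 0.0932, 0.0671]
tool_rot: [0.693, 0.721, 0.001, 0.001]
wrist_force: [0.1, -0.3, -1.7]
gripper_width: 0.151
grasp_force: 30.0
```

```bash
python3 look.py;  python3 - <<'E'
from h import *
I=snap(); p,th,o=tool(); print(o["wrist_force"])
a=I["side"][165:260,190:340]
cv2.imwrite("pics/c.png",cv2.resize(a[:,:,::-1],None,fx=5,fy=5,interpolation=cv2.INTER_CUBIC))
E
```

```text
tool [0.6607 0.0934 0.0672] 0.0408
[-0.06310068 -0.179022   -2.14725171]
```

View pics/c.png

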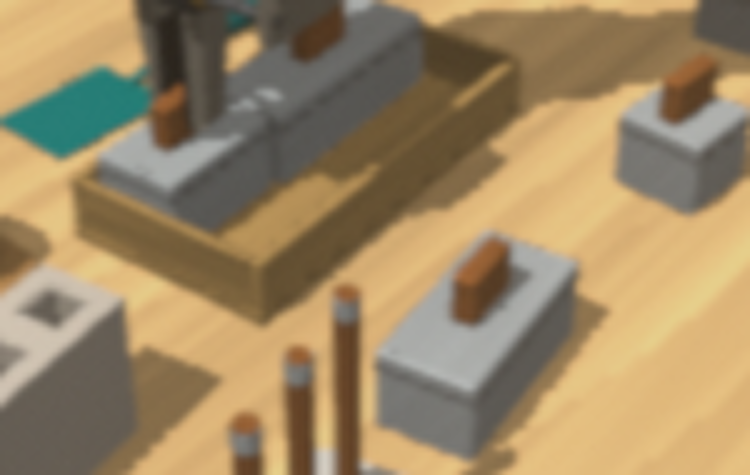

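The medium tin is in line with xl inside the crate, almost on the floor. Finish lowering, release, then go up.

Emit:
send_rows([
  [[0,0,-0.003,0,0,0,0],[0,0,0,0,0,0,0],[0,0,0,0,0,0,38],[0,0,0,0,0,0,38],[0,0,0.03,0,0,0,40],[0,0,0.04,0,0,0,40],[-0.02,0,0.02,0,0,0.01,40],[-0.038,0.003,0,0,0,0.02,40],[-0.04,0.003,0,0,0,0.02,40],[-0.04,0.003,0,0,0,0.025,40],[-0.038,0.003,0,0,0,0.02,40],[-0.034,0.002,0,0,0,0.01,40]],
])

```text
t: 12.0
ee_pos: [0.4482, 0.1075, 0.153]
tool_rot: [0.653, 0.757, -0.0, 0.0]
wrist_force: [-0.3, -0.2, 0.3]
gripper_width: 0.4
grasp_force: 0.0
```

```bash
python3 look.py l s1 s2
```

```text
tool [0.4485 0.1073 0.1533] 0.1475
l [ 0.4495  0.104  -0.003   0.1426] 0.363 side [ 0.4486  0.1047 -0.003   0.1469]
s1 [ 0.4577 -0.1106 -0.003  -0.0503] 0.1075 side [ 0.4564 -0.1128 -0.003   0.0444]
s2 [ 0.5088 -0.2899 -0.003   0.0487] 0.1995 side [ 0.5094 -0.2929 -0.003   0.0927]
```

Right on the l tin; grasp it.

Emit:
send_rows([
  [[0,0,-0.02,0,0,0,40],[0,0,-0.035,0,0,0,40],[0,0,-0.03,0,0,0,40],[0,0,-0.011,0,0,0,40],[0,0,0,0,0,0,0],[0,0,0,0,0,0,0],[0,0,0,0,0,0,0],[0,0,0.02,0,0,0,0],[0,0,0.04,0,0,0,0],[0,0,0.04,0,0,0,0],[0,0,0,0,0,0,0]],
])

```text
t: 13.3
ee_pos: [0.4538, 0.1084, 0.1625]
tool_rot: [0.654, 0.757, 0.004, 0.004]
wrist_force: [0.6, 0.0, -2.7]
gripper_width: 0.152
grasp_force: 30.0
```

```bash
python3 look.py s1 s2
```

```text
tool [0.4498 0.1067 0.1571] 0.1454
s1 [ 0.4575 -0.1107 -0.003  -0.0568] 0.1049 side [ 0.4561 -0.1125 -0.003   0.0469]
s2 [ 0.5082 -0.2897 -0.003   0.075 ] 0.1398 side [ 0.5072 -0.2915 -0.003   0.1806]
```

Emit:
send_rows([
  [[0.014,-0.003,0.005,0,0,-0.015,0],[0.026,-0.005,0.005,0,0,-0.02,0],[0.03,-0.005,0,0,0,-0.02,0],[0.03,-0.005,0,0,0,-0.02,0],[0.026,-0.005,0,0,0,-0.02,0],[0.014,-0.003,0,0,0,-0.01,0],[0.008,-0.0015,0,0,0,0,0],[0,0,0,0,0,0,0],[0,0,0,0,0,0,0]],
])

```text
t: 14.4
ee_pos: [0.5967, 0.0802, 0.166]
tool_rot: [0.692, 0.722, -0.001, -0.001]
wrist_force: [-0.4, 0.5, -3.1]
gripper_width: 0.149
grasp_force: 30.0
```

```bash
python3 look.py s1 s2
```

```text
tool [0.5972 0.0802 0.167 ] 0.0419
s1 [ 0.4587 -0.1141 -0.003  -0.0508] 0.274 side [ 0.4565 -0.1137 -0.003   0.0833]
s2 [ 0.5087 -0.2902 -0.003   0.0873] 0.1086 side [ 0.5065 -0.2921 -0.003   0.2207]
```

Emit:
send_rows([
  [[0,-0.001,-0.03,0,0,0,0],[0,0,-0.035,0,0,0,0],[0,0,-0.02,0,0,0,0],[0,0,-0.01,0,0,0,0],[0,0,-0.004,0,0,0,0],[0,0,0,0,0,0,0]],
])

```text
t: 15.2
ee_pos: [0.6152, 0.08, 0.0858]
tool_rot: [0.693, 0.721, 0.013, 0.013]
wrist_force: [5.0, -6.3, 71.4]
gripper_width: 0.219
grasp_force: 69.5
```

```bash
python3 look.py;  python3 - <<'E'
from h import *
I=snap(); p,th,o=tool(); print(o["wrist_force"])
a=I["side"][165:260,190:340]
cv2.imwrite("pics/d.png",cv2.resize(a[:,:,::-1],None,fx=5,fy=5,interpolation=cv2.INTER_CUBIC))
E
```

```text
tool [0.6152 0.08   0.0859] 0.0392
[ 5.14206435 -5.53445344 69.72307169]
```

View pics/d.png

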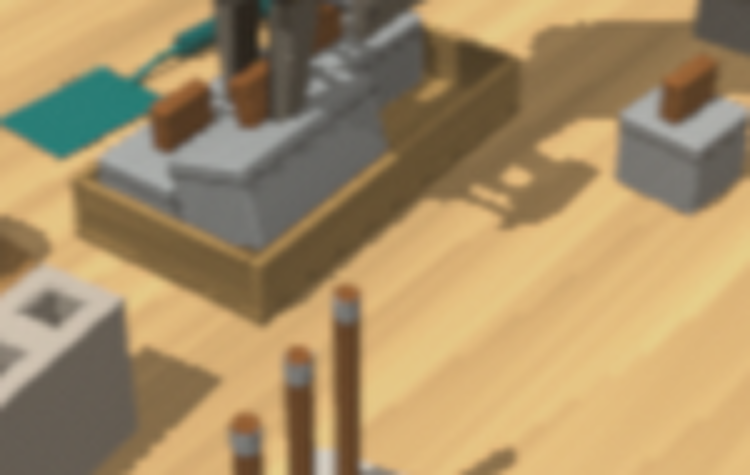

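The tin has jammed: wrist force is about 70 N and it is tilted on the near wall. Lift it out gently and look again.

Emit:
send_rows([
  [[0,0,0.015,0,0,0,0],[0,0,0.02,0,0,0,0],[0,0,0.03,0,0,0,0],[0,0,0.02,0,0,0,0],[0,0,0,0,0,0,0],[0,0,0,0,0,0,0]],
])

```text
t: 16.1
ee_pos: [0.5977, 0.0786, 0.1529]
tool_rot: [0.692, 0.721, -0.0, 0.0]
wrist_force: [-0.3, 0.0, -3.5]
gripper_width: 0.151
grasp_force: 30.0
```

```bash
python3 look.py;  python3 - <<'E'
from h import *
I=snap(); p,th,o=tool(); print(o["wrist_force"],o["gripper_width"]); np.savez("i1.npz",**I)
a=I["side"][120:260,160:340];b=I["top"][145:245,190:330]
cv2.imwrite("pics/e.png",np.hstack([cv2.resize(x[:,:,::-1],(s,500),interpolation=cv2.INTER_CUBIC) for x,s in((a,420),(b,380))]))
E
```

```text
tool [0.597  0.0785 0.1516] 0.041
[-0.3427142   1.73026934 -2.78221429] 0.14974020955325798
```

View pics/e.png

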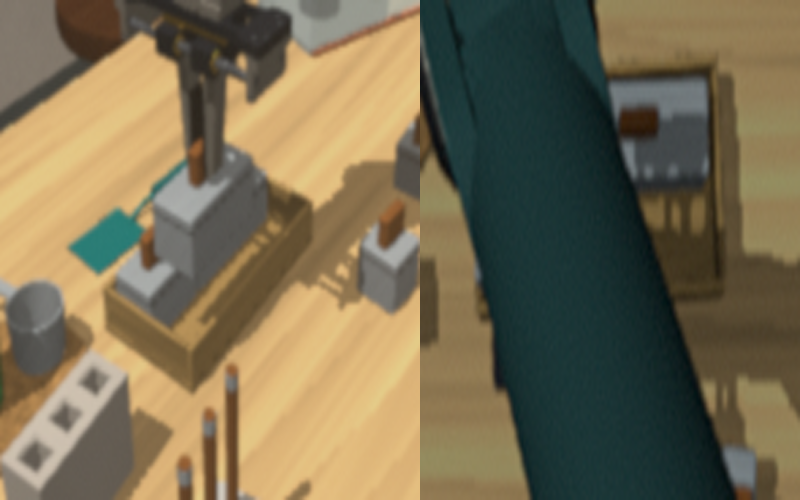

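Emit:
send_rows([
  [[-0.014,-0.01,0.005,0,0,0,0],[-0.03,-0.02,0.005,0,0,0,0],[-0.035,-0.02,0,0,0,0,0],[-0.035,-0.02,0,0,0,0,0],[-0.03,-0.02,0,0,0,0,0],[-0.014,-0.01,0,0,0,0,0],[0,0,0,0,0,0,0]],
])

```text
t: 17.1
ee_pos: [0.4379, -0.0229, 0.1628]
tool_rot: [0.693, 0.72, -0.001, -0.0]
wrist_force: [-0.3, 0.2, -2.9]
gripper_width: 0.15
grasp_force: 30.0
```

```bash
python3 look.py;  python3 - <<'E'
from h import *
I=snap(); p,th,o=tool(); print(o["wrist_force"],o["gripper_width"]); np.savez("i1.npz",**I)
S=seg(I)
print("xl",*fit(S,.146,[.6638,-.024,.004,.041],freez=False));print("m",*fit(S,.086,[.6605,.0955,.004,.041],freez=False))
print("xl top",*fit(S,.146,[.6638,-.024,.004,.041],("top",),False));print("m top",*fit(S,.086,[.6605,.0955,.004,.041],("top",),False))
a=I["side"][160:260,190:340];b=I["top"][145:220,200:310]
cv2.imwrite("pics/f.png",np.vstack([cv2.resize(x[:,:,::-1],(s,300),interpolation=cv2.INTER_CUBIC) for x,s in((a,450),(b,450))]))
E
```

```text
tool [ 0.4411 -0.0206  0.1633] 0.0413
[-0.51083773  0.73910534 -3.29772845] 0.15440385171151602
xl [ 0.66587993 -0.01995244  0.004       0.01484691] 0.18925074462439126
m [0.66326911 0.07476344 0.004      0.00505514] 0.2695313004130975
xl top [ 0.66634104 -0.02157677  0.004       0.01830117] 0.059877763557836916
m top [0.66278239 0.0983339  0.004      0.03287275] 0.12459764359942382
```

View pics/f.png

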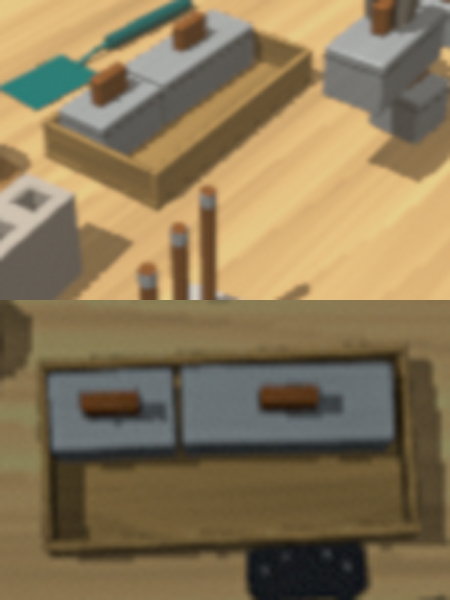

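```bash
python3 - <<'E'
from h import *
I=dict(np.load("i1.npz")); S=seg(I)
for off in(.0605,.0565): print("l held side",*fit(S,.116,[.4411,-.0206,.1633-off,.0413],("side",),False))
def bp(n,uv,z):
    c=CI[n];R=cv2.Rodrigues(c["rvec"])[0];r=R.T@np.linalg.inv(c["K"])@[*uv,1];o=-R.T@c["tvec"];return (o+r*(z-o[2])/r[2]).round(4)
# column profiles across near wall & near tin edges in the top view
g=cv2.cvtColor(I["top"],cv2.COLOR_RGB2GRAY)
for c in(225,235,245): print(c,g[174:214,c].tolist())
print(bp("top",(231.8,203.2),.039),bp("top",(227,181.5),.054))
E
```

```text
l held side [ 0.43528935 -0.02905773  0.1028     -0.09394844] 0.18172620622240593
l held side [ 0.43215753 -0.02467941  0.1068     -0.07992214] 0.18099382516739274
225 [55, 93, 114, 114, 114, 116, 115, 99, 62, 40, 42, 50, 60, 81, 94, 98, 97, 94, 94, 97, 95, 96, 95, 97, 94, 90, 89, 89, 86, 90, 92, 93, 78, 50, 46, 68, 94, 111, 112, 110]
235 [69, 95, 113, 115, 115, 117, 110, 83, 48, 41, 47, 58, 78, 94, 97, 96, 94, 94, 94, 95, 92, 94, 95, 92, 95, 95, 96, 96, 92, 85, 86, 93, 72, 48, 59, 92, 112, 114, 110, 108]
245 [109, 109, 108, 109, 109, 106, 87, 56, 42, 45, 51, 57, 76, 91, 94, 96, 95, 94, 93, 91, 91, 92, 94, 92, 91, 94, 94, 96, 99, 99, 95, 80, 51, 49, 65, 93, 111, 112, 110, 109]
[0.5744 0.0861 0.039 ] [0.6338 0.0986 0.054 ]
```

Emit:
send_rows([
  [[0.016,0.01,0,0,0,-0.004,0],[0.03,0.018,0,0,0,0,0],[0.033,0.02,0,0,0,0,0],[0.033,0.02,0,0,0,0,0],[0.03,0.018,0,0,0,0,0],[0.014,0.008,0,0,0,0,0],[0.007,0.0035,0,0,0,0,0],[0,0,-0.02,0,0,0,0],[0,0,-0.015,0,0,0,0],[0,0,0,0,0,0,0]],
])

```text
t: 18.4
ee_pos: [0.6007, 0.0754, 0.1252]
tool_rot: [0.694, 0.72, -0.002, -0.002]
wrist_force: [-0.5, 0.5, -3.5]
gripper_width: 0.151
grasp_force: 30.0
```

```bash
python3 look.py;  python3 - <<'E'
from h import *
I=snap(); p,th,o=tool(); print(o["wrist_force"],o["gripper_width"]); np.savez("i2.npz",**I)
a=I["side"][160:250,185:320]
cv2.imwrite("pics/g.png",cv2.resize(a[:,:,::-1],None,fx=5.5,fy=5.5,interpolation=cv2.INTER_CUBIC))
E
```

```text
tool [0.6031 0.0761 0.1284] 0.0366
[-0.2275282   0.03908367 -3.29700547] 0.15157368641928515
```

View pics/g.png

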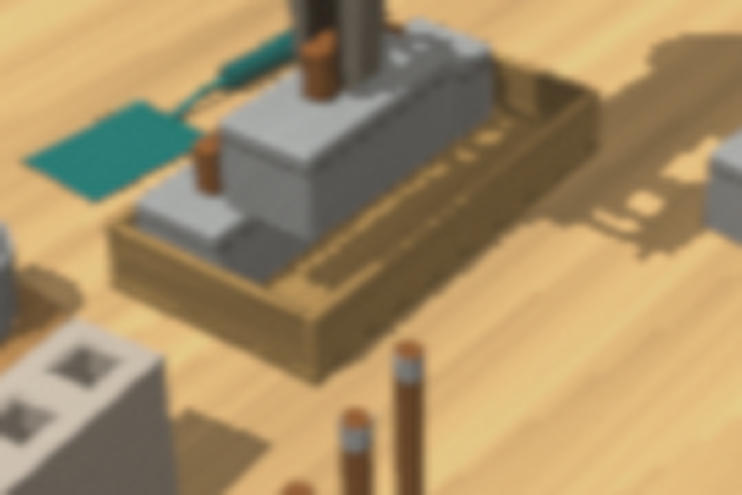

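The held tin's lower near corner is at crop (312,240), with the crate's front rim corner at (318,320). I'll back-project both to compare them within one camera.

```bash
python3 - <<'E'
from h import *
def bp(n,uv,z):
    c=CI[n];R=cv2.Rodrigues(c["rvec"])[0];r=R.T@np.linalg.inv(c["K"])@[*uv,1];o=-R.T@c["tvec"];return (o+r*(z-o[2])/r[2]).round(4)
s=lambda u,v:((u+.5)/5.5-.5+185,(v+.5)/5.5-.5+160)
for z in(.0645,.0685): print("tin corner bottom",bp("side",s(312,240),z),"lid",bp("side",s(308,163),z+.05),"lid far-left",bp("side",s(222,130),z+.05))
print("rim outer front",bp("side",s(318,320),.039),"right",bp("side",s(598,95),.039),"left",bp("side",s(110,228),.039))
th=.037;R=np.array([[np.cos(th),-np.sin(th)],[np.sin(th),np.cos(th)]])
print("predicted corner",np.array([.603,.076])+R@[-.028,.058], "xlate inner corner = rim + ",R@[.007,-.007])
E
```

```text
tin corner bottom [0.5808 0.1219 0.0645] lid [0.5753 0.1282 0.1145] lid far-left [0.6262 0.1322 0.1145]
tin corner bottom [0.5771 0.126  0.0685] lid [0.5711 0.1326 0.1185] lid far-left [0.6217 0.1366 0.1185]
rim outer front [0.5597 0.1431 0.039 ] right [ 0.5707 -0.1087  0.039 ] left [0.6927 0.1518 0.039 ]
predicted corner [0.57287365 0.13292454] xlate inner corner = rim +  [ 0.00725415 -0.00673627]
```

Emit:
send_rows([
  [[0,0,-0.01,0,0,0,0],[0,0,-0.008,0,0,0,0],[0,0,-0.005,0,0,0,0],[0,0,0,0,0,0,0]],
])

```text
t: 19.1
ee_pos: [0.6022, 0.0761, 0.1037]
tool_rot: [0.694, 0.72, -0.001, -0.001]
wrist_force: [-0.2, 0.0, -3.6]
gripper_width: 0.151
grasp_force: 30.0
```

Emit:
send_rows([
  [[0,0,-0.004,0,0,0,0],[0,0,-0.004,0,0,0,0],[0,0,-0.004,0,0,0,0],[0,0,0,0,0,0,0]],
])

```text
t: 19.5
ee_pos: [0.6026, 0.0762, 0.0924]
tool_rot: [0.694, 0.72, -0.0, -0.0]
wrist_force: [-0.0, -0.3, -3.2]
gripper_width: 0.15
grasp_force: 30.0
```

Past the wall with no contact. Lower to the floor.

Emit:
send_rows([
  [[0,0,-0.01,0,0,0,0],[0,0,-0.008,0,0,0,0],[0,0,-0.004,0,0,0,0],[0,0,-0.002,0,0,0,0],[0,0,0,0,0,0,0]],
])

```text
t: 20.0
ee_pos: [0.6029, 0.0764, 0.0687]
tool_rot: [0.694, 0.72, -0.0, -0.0]
wrist_force: [-0.1, 0.1, -2.6]
gripper_width: 0.152
grasp_force: 30.0
```

Emit:
send_rows([
  [[0,0,-0.003,0,0,0,0],[0,0,-0.0015,0,0,0,0],[0,0,0,0,0,0,0],[0,0,0,0,0,0,0]],
])

```text
t: 20.4
ee_pos: [0.6032, 0.0763, 0.0647]
tool_rot: [0.694, 0.72, 0.0, 0.0]
wrist_force: [-0.8, -0.4, -2.8]
gripper_width: 0.151
grasp_force: 30.0
```

Emit:
send_rows([
  [[0,0,-0.002,0,0,0,0],[0,0,-0.001,0,0,0,0],[0,0,0,0,0,0,34],[0,0,0,0,0,0,34],[0,0,0.03,0,0,0,34],[0,0,0.04,0,0,0,40],[-0.015,-0.02,0.025,0,0,-0.01,40],[-0.026,-0.034,0,0,0,-0.02,40],[-0.03,-0.038,0,0,0,-0.02,40],[-0.03,-0.038,0,0,0,-0.02,40],[-0.028,-0.036,0,0,0,-0.01,40],[-0.016,-0.02,0,0,0,0,40]],
])

```text
t: 21.6
ee_pos: [0.4558, -0.1128, 0.1567]
tool_rot: [0.723, 0.69, -0.001, 0.0]
wrist_force: [1.6, 0.2, 0.6]
gripper_width: 0.397
grasp_force: 0.0
```

```bash
python3 look.py s1 s2; python3 - <<'E'
from h import *
I=snap(); S=seg(I); np.savez("i3.npz",**I)
for n,l,q in(("xl",.146,[.666,-.0215,.004,.03]),("m",.086,[.6628,.098,.004,.033]),("l",.116,[.603,.077,.004,.037])):
  for v in(("top",),("side",)): print(n,v,*fit(S,l,q,v,False))
E
```

```text
tool [ 0.4574 -0.1114  0.1569] -0.0465
s1 [ 0.4579 -0.114  -0.003  -0.0121] 0.3301 side [ 0.4568 -0.1136 -0.003   0.046 ]
s2 [ 0.5126 -0.3011 -0.003   0.1671] 0.4479 side [ 0.509  -0.2943 -0.003   0.1969]
xl ('top',) [ 0.66589004 -0.02085695  0.004       0.03290653] 0.11785427659085919
xl ('side',) [ 0.65026511  0.01531754  0.004      -0.07885552] 0.20605318153944993
m ('top',) [0.65430804 0.09684763 0.004      0.16260517] 0.24051279779305768
m ('side',) [ 0.6524426   0.07313827  0.004      -0.32689878] 0.15507759983748445
l ('top',) [0.61658588 0.07826731 0.004      0.07681998] 0.13851639457386158
l ('side',) [ 0.63446919  0.04878889  0.004      -0.04838263] 0.08247399035464376
```

Emit:
send_rows([
  [[0,0,-0.02,0,0,0,40],[0,0,-0.035,0,0,0,40],[0,0,-0.03,0,0,0,40],[0,0,-0.0145,0,0,0,40],[0,0,0,0,0,0,0],[0,0,0,0,0,0,0],[0,0,0,0,0,0,0],[0,0,0.02,0,0,0,0],[0,0,0.04,0,0,0,0],[0,0,0.045,0,0,0,0],[0,0,0,0,0,0,0]],
])

```text
t: 23.0
ee_pos: [0.4624, -0.1102, 0.1681]
tool_rot: [0.722, 0.692, 0.003, 0.005]
wrist_force: [0.8, 0.0, -1.5]
gripper_width: 0.145
grasp_force: 30.0
```

```bash
python3 look.py s2; python3 - <<'E'
from h import *
I=snap()
a=I["side"][130:250,185:400];b=I["top"][140:300,190:420]
cv2.imwrite("pics/i.png",np.vstack([cv2.resize(x[:,:,::-1],(540,300),interpolation=cv2.INTER_CUBIC) for x in(a,b)]))
E
```

```text
tool [ 0.4578 -0.1099  0.1623] -0.0433
s2 [ 0.5688 -0.3406 -0.003  -0.2825] 0.3833 side [ 0.5212 -0.2885 -0.003  -0.4123]
```

View pics/i.png

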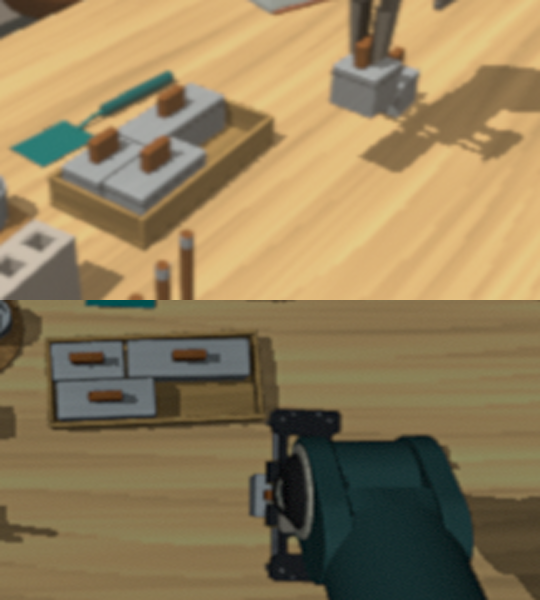

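Three tins are packed flat: xl and m in the far column, l in the near-left. s1 is held. s2 sits behind the gripper and gets rechecked later.

Emit:
send_rows([
  [[0.014,0.009,0,0,0,0.01,0],[0.027,0.017,0,0,0,0.02,0],[0.03,0.019,0,0,0,0.02,0],[0.03,0.019,0,0,0,0.02,0],[0.027,0.017,0,0,0,0.01,0],[0.013,0.009,0,0,0,0,0],[0.008,0.006,0,0,0,0,0],[0,0,-0.02,0,0,0,0],[0,0,-0.01,0,0,0,0],[0,0,0,0,0,0,0]],
])

```text
t: 24.3
ee_pos: [0.6053, -0.014, 0.1298]
tool_rot: [0.694, 0.72, -0.002, -0.002]
wrist_force: [0.1, 0.1, -2.3]
gripper_width: 0.151
grasp_force: 30.0
```

```bash
python3 look.py s2
```

```text
tool [ 0.6072 -0.0139  0.1324] 0.0365
s2 [ 0.5084 -0.291  -0.003   0.1027] 0.1021 side [ 0.5067 -0.292  -0.003   0.1987]
```

s2 hasn't moved. Lower s1 in stages.

Emit:
send_rows([
  [[0,0,-0.015,0,0,0,0],[0,0,-0.012,0,0,0,0],[0,0,-0.006,0,0,0,0],[0,0,0,0,0,0,0]],
])

```text
t: 24.9
ee_pos: [0.6083, -0.0133, 0.1066]
tool_rot: [0.694, 0.72, -0.0, 0.002]
wrist_force: [-19.2, -2.0, 50.6]
gripper_width: 0.154
grasp_force: 39.0
```

Contact on the xl side (force toward −x). Lift, shift −3 mm in x, and retry.

Emit:
send_rows([
  [[0,0,0.015,0,0,0,0],[-0.003,0,0.005,0,0,0,0],[0,0,0,0,0,0,0],[0,0,-0.01,0,0,0,0],[0,0,-0.006,0,0,0,0],[0,0,-0.003,0,0,0,0],[0,0,0,0,0,0,0]],
])

```text
t: 25.6
ee_pos: [0.6032, -0.0136, 0.0985]
tool_rot: [0.694, 0.72, -0.001, -0.001]
wrist_force: [0.4, 0.3, -2.3]
gripper_width: 0.151
grasp_force: 32.2
```

Emit:
send_rows([
  [[0,0,-0.005,0,0,0,0],[0,0,-0.005,0,0,0,0],[0,0,0,0,0,0,0]],
])

```text
t: 25.9
ee_pos: [0.6039, -0.0137, 0.0894]
tool_rot: [0.694, 0.72, -0.0, -0.0]
wrist_force: [0.5, 0.4, -2.5]
gripper_width: 0.151
grasp_force: 32.2
```

Emit:
send_rows([
  [[0,0,-0.01,0,0,0,0],[0,0,-0.008,0,0,0,0],[0,0,-0.004,0,0,0,0],[0,0,-0.002,0,0,0,0],[0,0,0,0,0,0,0],[0,0.003,0,0,0,0,0],[0,0.003,0,0,0,0,0],[0,0,0,0,0,0,0]],
])

```text
t: 26.7
ee_pos: [0.6039, -0.0073, 0.0662]
tool_rot: [0.694, 0.72, -0.0, 0.0]
wrist_force: [0.5, 0.2, -1.9]
gripper_width: 0.149
grasp_force: 32.2
```

Emit:
send_rows([
  [[0,0,-0.0025,0,0,0,0],[0,0,0,0,0,0,34],[0,0,0,0,0,0,34],[0,0,0.035,0,0,0,34],[0,0,0.04,0,0,0,40],[-0.006,-0.02,0.02,0,0,0,40],[-0.013,-0.038,0,0,0,0.005,40],[-0.014,-0.04,0,0,0,0.01,40],[-0.014,-0.042,0,0,0,0.01,40],[-0.014,-0.042,0,0,0,0.01,40],[-0.014,-0.042,0,0,0,0.005,40],[-0.013,-0.038,0,0,0,0,40]],
])

```text
t: 27.9
ee_pos: [0.5153, -0.272, 0.1591]
tool_rot: [0.68, 0.733, -0.0, 0.001]
wrist_force: [0.5, 0.5, -0.4]
gripper_width: 0.4
grasp_force: 0.0
```

Emit:
send_rows([
  [[-0.008,-0.021,0,0,0,0,40],[0,0,0,0,0,0,40],[0,0,0,0,0,0,40]],
])

```text
t: 28.2
ee_pos: [0.5084, -0.2902, 0.1588]
tool_rot: [0.68, 0.734, 0.0, 0.0]
wrist_force: [0.3, 1.1, -0.6]
gripper_width: 0.398
grasp_force: 0.0
```

```bash
python3 look.py s2; python3 - <<'E'
from h import *
I=snap(); np.savez("i4.npz",**I); S=seg(I)
for n,l,q in(("xl",.146,[.666,-.0215,.004,.037]),("m",.086,[.6628,.098,.004,.037]),("l",.116,[.603,.077,.004,.037]),("s1",.056,[.604,-.008,.004,.037])):
  print(n,*fit(S,l,q,("top",),False))
E
```

```text
tool [ 0.509  -0.2887  0.1588] 0.0799
s2 [ 0.5082 -0.2897 -0.003   0.0707] 0.0944 side [ 0.5068 -0.292  -0.003   0.1955]
xl [ 0.66214926 -0.00649948  0.004       0.08743964] 0.16181210839118693
m [0.6532301  0.09646558 0.004      0.15343778] 0.23959521278306972
l [0.61513605 0.07664262 0.004      0.03059282] 0.20059081092766964
s1 [0.61718713 0.0029772  0.004      0.2277783 ] 0.24801116874861126
```

Emit:
send_rows([
  [[0,-0.001,-0.02,0,0,-0.005,40],[0,0,-0.035,0,0,0,40],[0,0,-0.03,0,0,0,40],[0,0,-0.0155,0,0,0,40],[0,0,0,0,0,0,0],[0,0,0,0,0,0,0],[0,0,0,0,0,0,0],[0,0,0.02,0,0,0,0],[0,0,0.04,0,0,0,0],[0,0,0.045,0,0,0,0],[0,0,0,0,0,0,0]],
])

```text
t: 29.6
ee_pos: [0.5123, -0.2933, 0.1706]
tool_rot: [0.681, 0.732, 0.001, 0.006]
wrist_force: [0.1, -0.4, -2.3]
gripper_width: 0.148
grasp_force: 30.0
```

```bash
python3 look.py; python3 - <<'E'
from h import *
I=snap(); np.savez("i5.npz",**I)
def bp(n,uv,z):
    c=CI[n];R=cv2.Rodrigues(c["rvec"])[0];r=R.T@np.linalg.inv(c["K"])@[*uv,1];o=-R.T@c["tvec"];return (o+r*(z-o[2])/r[2]).round(4)
print([(n,proj("top",[p]).round(1).tolist()) for n,p in dict(tl=(.70,.15,.04),br=(.56,-.11,.04)).items()])
b=I["top"][145:215,200:310]
cv2.imwrite("pics/j.png",cv2.resize(b[:,:,::-1],None,fx=7,fy=7,interpolation=cv2.INTER_CUBIC))
E
```

```text
tool [ 0.5077 -0.2919  0.1636] 0.0716
[('tl', [[209.4, 159.9]]), ('br', [[301.6, 207.5]])]
```

View pics/j.png

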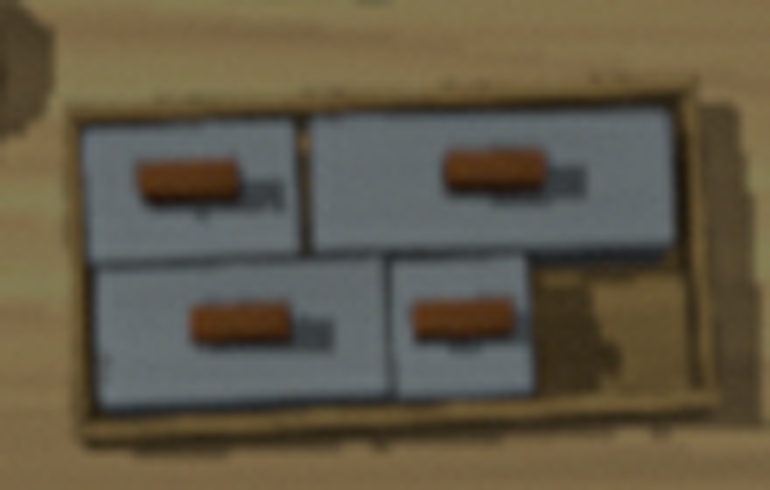

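l sits at the left wall with s1 against it. The free slot spans crop x 533–692 and y 247–400, about 62 mm, enough for s2.

```bash
python3 - <<'E'
from h import *
def bp(n,uv,z):
    c=CI[n];R=cv2.Rodrigues(c["rvec"])[0];r=R.T@np.linalg.inv(c["K"])@[*uv,1];o=-R.T@c["tvec"];return (o+r*(z-o[2])/r[2]).round(4)
s=lambda u,v:((u+.5)/7-.5+200,(v+.5)/7-.5+145)
print("s1 corners lid",[bp("top",s(*q),.054) for q in((390,262),(528,257),(533,393),(395,401))])
print("s1 right mid",bp("top",s(531,325),.054),"wall inner right",bp("top",s(694,330),.039))
print("xl near edge",bp("top",s(600,245),.054),bp("top",s(675,240),.054),"near wall inner",bp("top",s(610,398),.039),bp("top",s(610,412),.039))
print("handles top s1",bp("top",s(463,315),.075),"l",bp("top",s(241,322),.075))
E
```

```text
s1 corners lid [array([0.6317, 0.0195, 0.054 ]), array([ 0.6332, -0.0358,  0.054 ]), array([ 0.5782, -0.0367,  0.054 ]), array([0.5756, 0.0181, 0.054 ])]
s1 right mid [ 0.6056 -0.0365  0.054 ] wall inner right [ 0.6053 -0.1036  0.039 ]
xl near edge [ 0.6378 -0.0648  0.054 ] [ 0.6396 -0.095   0.054 ] near wall inner [ 0.5779 -0.0688  0.039 ] [ 0.5722 -0.0686  0.039 ]
handles top s1 [ 0.6064 -0.0085  0.075 ] l [0.6045 0.0781 0.075 ]
```

Emit:
send_rows([
  [[0.01,0.02,0,0,0,-0.005,0],[0.016,0.035,0,0,0,-0.01,0],[0.017,0.038,0,0,0,-0.01,0],[0.017,0.038,0,0,0,-0.01,0],[0.016,0.035,0,0,0,0,0],[0.013,0.03,0,0,0,0,0],[0.01,0.022,0,0,0,0,0],[0,0.002,-0.02,0,0,0,0],[0,0,-0.01,0,0,0,0],[0,0,0,0,0,0,0]],
])

```text
t: 30.9
ee_pos: [0.605, -0.0723, 0.1302]
tool_rot: [0.694, 0.72, -0.002, -0.002]
wrist_force: [0.2, -0.6, -2.2]
gripper_width: 0.149
grasp_force: 30.0
```

```bash
python3 look.py
```

```text
tool [ 0.607  -0.0726  0.133 ] 0.0355
```

Emit:
send_rows([
  [[0,0.001,-0.015,0,0,0,0],[0,0,-0.008,0,0,0,0],[0,0,-0.005,0,0,0,0],[0,0,0,0,0,0,0]],
])

```text
t: 31.5
ee_pos: [0.6062, -0.0708, 0.1037]
tool_rot: [0.694, 0.72, -0.001, -0.001]
wrist_force: [-0.8, 0.3, -2.6]
gripper_width: 0.151
grasp_force: 30.0
```

Emit:
send_rows([
  [[0,0,-0.005,0,0,0,0],[0,0,-0.004,0,0,0,0],[0,0,-0.004,0,0,0,0],[0,0,0,0,0,0,0]],
])

```text
t: 31.9
ee_pos: [0.6068, -0.0707, 0.0914]
tool_rot: [0.694, 0.72, -0.0, -0.0]
wrist_force: [-0.1, 0.1, -2.7]
gripper_width: 0.151
grasp_force: 30.0
```

Emit:
send_rows([
  [[0,0,-0.012,0,0,0,0],[0,0,-0.009,0,0,0,0],[0,0,-0.005,0,0,0,0],[0,0,-0.002,0,0,0,0],[0,0,-0.001,0,0,0,0],[0,0,0,0,0,0,34],[0,0,0,0,0,0,34],[0,0,0.035,0,0,0,34],[0,0,0.045,0,0,0,40],[-0.01,0.01,0.045,0,0,0.01,40],[-0.03,0.035,0.035,0,0,0.02,40],[-0.03,0.04,0.01,0,0,0.02,40]],
])

```text
t: 33.1
ee_pos: [0.5437, 0.0085, 0.2312]
tool_rot: [0.677, 0.736, 0.002, 0.002]
wrist_force: [0.6, 2.6, 0.6]
gripper_width: 0.398
grasp_force: 0.0
```

Emit:
send_rows([
  [[-0.03,0.04,0,0,0,0.03,40],[-0.03,0.04,0,0,0,0.03,40],[-0.03,0.04,0,0,0,0.03,40],[-0.02,0.04,0,0,0,0.02,40],[-0.01,0.025,0,0,0,0,40],[0,0,0,0,0,0,40]],
])

```text
t: 33.7
ee_pos: [0.42, 0.1977, 0.2285]
tool_rot: [0.631, 0.775, 0.001, -0.0]
wrist_force: [0.7, -0.3, 0.7]
gripper_width: 0.4
grasp_force: 0.0
```

```bash
python3 look.py; python3 - <<'E'
from h import *
I=snap(); np.savez("i6.npz",**I)
a=I["side"][150:320,160:340];b=I["top"][135:220,190:315]
cv2.imwrite("pics/k.png",np.hstack([cv2.resize(x[:,:,::-1],None,fx=s,fy=s,interpolation=cv2.INTER_CUBIC)[:300] if 0 else cv2.resize(x[:,:,::-1],w,interpolation=cv2.INTER_CUBIC) for x,w in((a,(400,400)),(b,(400,400)))]))
E
```

```text
tool [0.4222 0.1932 0.2279] 0.1965
```

View pics/k.png

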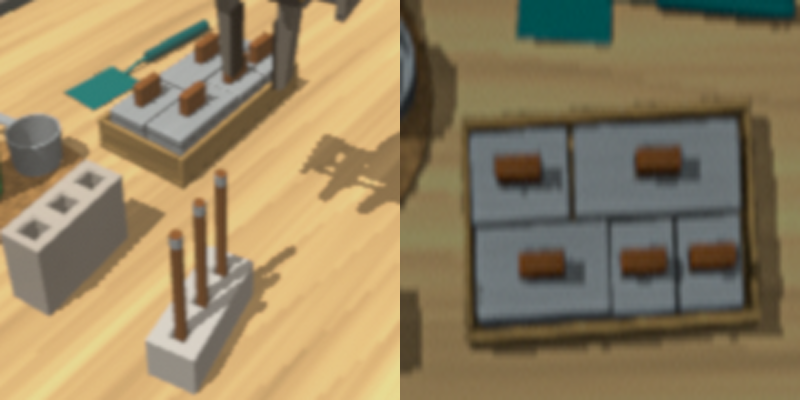

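All five tins sit flat in the crate, and the muddlers are untouched. That was my last permitted picture, so the rest is numeric: fit the muddler axes in both views.

```bash
cat > mud.py <<'E'
from h import *
a=np.linspace(0,2*np.pi,16,endpoint=False); C=.006*np.c_[np.cos(a),np.sin(a)]
def brown(I):
    o={}
    for n in I:
        h=cv2.cvtColor(cv2.cvtColor(I[n],cv2.COLOR_RGB2BGR),cv2.COLOR_BGR2HSV).astype(float)
        o[n]=((h[...,0]<=17)&(h[...,1]>140)).astype(float)
    return o
def cyl(t,b,z0,z1,zb): return np.r_[np.c_[C+b,np.full(16,z0+zb)],np.c_[C+t,np.full(16,z1+zb)]]
def mfit(I,tops,zr=(.045,.16),zb=-.003,views=("side","top"),lean=True):
    B=brown(I); k=len(tops); x0=np.r_[np.ravel(tops),np.zeros(2*k)]
    H=lambda x:[cyl(x[2*i:2*i+2],x[2*i:2*i+2]+x[2*k+2*i:2*k+2*i+2]*lean,*zr,zb) for i in range(k)]
    W={n:cv2.dilate((render(n,H(x0))>0).astype(np.uint8),np.ones((9,9)))>0 for n in views}
    f=lambda x:sum(np.mean((render(n,H(x))-B[n])[W[n]]**2) for n in views)+.02*np.mean((x[2*k:]/.005)**2)
    s=np.vstack([x0]+[x0+.004*e for e in np.eye(4*k)])
    r=minimize(f,x0,method="Nelder-Mead",options=dict(initial_simplex=s,maxiter=4000,adaptive=True,xatol=1e-4,fatol=1e-6))
    return r.x[:2*k].reshape(-1,2),r.x[2*k:].reshape(-1,2),r.fun
if __name__=="__main__":
    T=[[.402,.3284],[.4106,.2893],[.419,.2497]]
    for f in("i0.npz","i6.npz"):
        I=dict(np.load(f))
        for v in(("side","top"),("side",)):
            t,b,e=mfit(I,T,views=v); print(f,v,"top",t.round(4).tolist(),"base-top",b.round(4).tolist(),round(e,4))
E
python3 mud.py
```

```text
i0.npz ('side', 'top') top [[0.402, 0.3276], [0.4102, 0.2888], [0.4196, 0.2483]] base-top [[0.0011, 0.0], [0.0012, 0.001], [0.0015, 0.0007]] 0.3538
i0.npz ('side',) top [[0.4016, 0.3291], [0.4109, 0.288], [0.4199, 0.248]] base-top [[0.0006, 0.0004], [0.0025, -0.0005], [0.0021, 0.0]] 0.2038
i6.npz ('side', 'top') top [[0.4023, 0.3276], [0.4105, 0.2883], [0.4178, 0.2478]] base-top [[0.0014, 0.001], [0.0014, 0.0018], [0.0005, 0.002]] 0.4588
i6.npz ('side',) top [[0.4016, 0.329], [0.4104, 0.2884], [0.4197, 0.2489]] base-top [[0.0009, 0.0002], [0.0027, 0.0002], [0.0013, -0.0007]] 0.2064
```

Emit:
send_rows([
  [[-0.001,0.025,0,0,0,0.02,40],[-0.002,0.03,0,0,0,0,40],[0,0,0,0,0,0,40],[0,0,-0.04,0,0,0,40],[0,0,-0.04,0,0,0,40],[0,0,-0.032,0,0,0,40],[0,0,0,0,0,0,40]],
])

```text
t: 34.7
ee_pos: [0.4166, 0.2456, 0.1125]
tool_rot: [0.627, 0.779, -0.004, -0.002]
wrist_force: [-0.3, -0.7, 1.6]
gripper_width: 0.396
grasp_force: 0.0
```

```bash
python3 look.py
```

```text
tool [0.4196 0.2487 0.1172] 0.216
```

Close and lift.

Emit:
send_rows([
  [[0,0,0,0,0,0,0],[0,0,0,0,0,0,0],[0,0,0,0,0,0,0],[0,0,0,0,0,0,0],[0,0,0.025,0,0,0,0],[0,0,0.04,0,0,0,0],[0,0,0.045,0,0,0,0],[0,0,0.01,0,0,0,0],[0.02,0.003,0,0,0,-0.02,0],[0.035,0.005,0,0,0,-0.04,0],[0.035,0.005,0,0,0,-0.04,0],[0.035,0.005,0,0,0,-0.02,0]],
])

```text
t: 36.1
ee_pos: [0.5448, 0.2665, 0.2353]
tool_rot: [0.673, 0.74, -0.001, 0.0]
wrist_force: [0.7, 0.3, -0.5]
gripper_width: 0.125
grasp_force: 30.0
```

Emit:
send_rows([
  [[0.025,0.002,0,0,0,0,0],[0.011,0.001,0,0,0,0,0],[0,0,0,0,0,0,0],[0,0,0,0,0,0,0]],
])

```text
t: 36.5
ee_pos: [0.5783, 0.27, 0.2357]
tool_rot: [0.672, 0.741, -0.001, -0.0]
wrist_force: [0.4, 0.5, 0.1]
gripper_width: 0.12
grasp_force: 30.0
```

```bash
python3 look.py; python3 - <<'E'
from mud import *
I=snap(); p,_,_=tool()
t,b,e=mfit(I,[p[:2]],zr=(p[2]-.106,p[2]-.005),views=("side",)); print("mud in hand top",t.round(4),"base-top",b.round(4),e)
E
```

```text
tool [0.5786 0.27   0.2365] 0.0982
mud in hand top [[0.5803 0.266 ]] base-top [[ 0.0012 -0.0012]] 0.1448837138352273
```

Emit:
send_rows([
  [[0.0025,-0.001,0,0,0,0,0],[0,0,-0.03,0,0,0,0],[0,0,-0.015,0,0,0,0],[0,0,-0.01,0,0,0,0],[0,0,0,0,0,0,0]],
])

```text
t: 37.3
ee_pos: [0.5815, 0.2683, 0.1795]
tool_rot: [0.672, 0.741, -0.001, -0.001]
wrist_force: [-0.4, -0.3, 0.0]
gripper_width: 0.127
grasp_force: 30.0
```

Emit:
send_rows([
  [[0,0,-0.02,0,0,0,0],[0,0,-0.02,0,0,0,0],[0,0,-0.015,0,0,0,0],[0,0,-0.006,0,0,0,0],[0,0,0,0,0,0,0]],
])

```text
t: 37.8
ee_pos: [0.5821, 0.2688, 0.1197]
tool_rot: [0.672, 0.741, -0.0, -0.0]
wrist_force: [0.4, 1.5, -0.6]
gripper_width: 0.124
grasp_force: 30.0
```

Emit:
send_rows([
  [[0,0,-0.002,0,0,0,0],[0,0,0,0,0,0,36],[0,0,0,0,0,0,36],[0,0,0.035,0,0,0,36],[0,0,0.045,0,0,0,40],[0,0,0.035,0,0,0,40],[-0.02,0.002,0,0,0,0.02,40],[-0.035,0.004,0,0,0,0.03,40],[-0.04,0.005,0,0,0,0.03,40],[-0.04,0.005,0,0,0,0.03,40],[-0.025,0.003,0,0,0,0.01,40],[-0.011,0.001,0,0,0,0,40]],
])

```text
t: 39.0
ee_pos: [0.4091, 0.2894, 0.2339]
tool_rot: [0.625, 0.78, 0.0, 0.001]
wrist_force: [0.0, -0.1, 0.3]
gripper_width: 0.398
grasp_force: 0.0
```

```bash
python3 look.py; python3 - <<'E'
from mud import *
I=snap()
for nm,q,zr in(("placed",[.581,.269],(.085,.16)),("mud1",[.4105,.2885],(.045,.16)),("mud0",[.402,.328],(.045,.16))):
    t,b,e=mfit(I,[q],zr=zr,views=("side",)); print(nm,t.round(4),"base-top",b.round(4),round(e,4))
# top z of placed
B=brown(I)["side"]
for q in ([.581,.269],[.402,.328]):
    c=proj("side",[[*q,.157]])[0].round().astype(int); w=B[c[1]-12:c[1]+6,c[0]-4:c[0]+5]; print(c,"first brown row off",np.nonzero(w.any(1))[0][:3]-12)
E
```

```text
tool [0.412  0.2888 0.2337] 0.2166
placed [[0.58   0.2688]] base-top [[ 0.0003 -0.0002]] 0.1483
mud1 [[0.4101 0.2887]] base-top [[0.0022 0.0008]] 0.1662
mud0 [[0.4006 0.3298]] base-top [[ 0.0009 -0.0018]] 0.1762
[196 200] first brown row off [-1]
[239 249] first brown row off [-1  0  1]
```

Emit:
send_rows([
  [[-0.001,0,0,0,0,0,40],[0,0,-0.04,0,0,0,40],[0,0,-0.04,0,0,0,40],[0,0,-0.037,0,0,0,40],[0,0,0,0,0,0,40],[0,0,0,0,0,0,0],[0,0,0,0,0,0,0],[0,0,0,0,0,0,0],[0,0,0,0,0,0,0],[0,0,0.025,0,0,0,0],[0,0,0.045,0,0,0,0],[0,0,0.045,0,0,0,0]],
])

```text
t: 40.5
ee_pos: [0.4098, 0.2886, 0.2328]
tool_rot: [0.626, 0.78, -0.0, -0.0]
wrist_force: [2.3, -0.3, 0.5]
gripper_width: 0.123
grasp_force: 30.0
```

Emit:
send_rows([
  [[0.015,0.002,0.004,0,0,-0.02,0],[0.035,0.004,0,0,0,-0.04,0],[0.036,0.005,0,0,0,-0.04,0],[0.036,0.005,0,0,0,-0.02,0],[0.03,0.004,0,0,0,0,0],[0.014,0.002,0,0,0,0,0],[0,0,0,0,0,0,0],[0,0,0,0,0,0,0]],
])

```text
t: 41.3
ee_pos: [0.5755, 0.3109, 0.2353]
tool_rot: [0.672, 0.741, -0.0, -0.0]
wrist_force: [-0.9, -0.1, -0.1]
gripper_width: 0.122
grasp_force: 30.0
```

```bash
python3 look.py; python3 - <<'E'
from mud import *
I=snap(); p,_,_=tool()
t,b,e=mfit(I,[p[:2]],zr=(p[2]-.106,p[2]-.005),views=("side",)); print("mud in hand top",t.round(4),"base-top",b.round(4),e)
E
```

```text
tool [0.5752 0.311  0.2357] 0.0981
mud in hand top [[0.5698 0.3114]] base-top [[ 0.002  -0.0009]] 0.11801430054518991
```

Emit:
send_rows([
  [[0.002,0,0,0,0,0,0],[0,0,-0.03,0,0,0,0],[0,0,-0.015,0,0,0,0],[0,0,-0.01,0,0,0,0],[0,0,0,0,0,0,0]],
])

```text
t: 42.1
ee_pos: [0.5775, 0.3102, 0.1785]
tool_rot: [0.672, 0.741, -0.001, -0.001]
wrist_force: [0.3, -0.4, 0.0]
gripper_width: 0.123
grasp_force: 30.0
```

Emit:
send_rows([
  [[0,0,-0.02,0,0,0,0],[0,0,-0.02,0,0,0,0],[0,0,-0.015,0,0,0,0],[0,0,-0.0065,0,0,0,0],[0,0,0,0,0,0,0]],
])

```text
t: 42.6
ee_pos: [0.5785, 0.3112, 0.1189]
tool_rot: [0.672, 0.741, 0.0, -0.0]
wrist_force: [0.0, -0.6, -0.3]
gripper_width: 0.122
grasp_force: 30.0
```

Emit:
send_rows([
  [[0,0,0,0,0,0,36],[0,0,0,0,0,0,36],[0,0,0.035,0,0,0,36],[0,0,0.045,0,0,0,40],[0,0,0.036,0,0,0,40],[-0.02,0.002,0,0,0,0.02,40],[-0.035,0.003,0,0,0,0.03,40],[-0.04,0.004,0,0,0,0.03,40],[-0.04,0.004,0,0,0,0.03,40],[-0.027,0.003,0,0,0,0.01,40],[-0.013,0.002,0,0,0,0,40],[0,0,0,0,0,0,40]],
])

```text
t: 43.8
ee_pos: [0.4024, 0.3293, 0.2354]
tool_rot: [0.626, 0.78, 0.001, 0.001]
wrist_force: [0.1, -0.2, 1.3]
gripper_width: 0.405
grasp_force: 0.0
```

```bash
python3 look.py; python3 - <<'E'
from mud import *
I=snap()
for nm,q,zr in(("placed",[.581,.269],(.085,.16)),("placed2",[.577,.3115],(.085,.16)),("mud0",[.402,.328],(.045,.16))):
    t,b,e=mfit(I,[q],zr=zr,views=("side",)); print(nm,t.round(4),"base-top",b.round(4),round(e,4))
B=brown(I)["side"]
for q in ([.581,.269],[.577,.3115],[.402,.328]):
    c=proj("side",[[*q,.157]])[0].round().astype(int); w=B[c[1]-12:c[1]+6,c[0]-4:c[0]+5]; print(c,"first brown row off",np.nonzero(w.any(1))[0][:3]-12)
E
```

```text
tool [0.4049 0.3285 0.2348] 0.2149
placed [[0.5804 0.2703]] base-top [[-0.0001 -0.    ]] 0.1406
placed2 [[0.5753 0.3126]] base-top [[ 0.0008 -0.0005]] 0.1367
mud0 [[0.4    0.3283]] base-top [[ 0.0014 -0.0007]] 0.1816
[196 200] first brown row off [-1]
[183 209] first brown row off [-1  0]
[239 249] first brown row off [-1  0  1]
```

Emit:
send_rows([
  [[-0.003,0,0,0,0,0,40],[0,0,-0.04,0,0,0,40],[0,0,-0.04,0,0,0,40],[0,0,-0.038,0,0,0,40],[0,0,0,0,0,0,40],[0,0,0,0,0,0,0],[0,0,0,0,0,0,0],[0,0,0,0,0,0,0],[0,0,0,0,0,0,0],[0,0,0.025,0,0,0,0],[0,0,0.045,0,0,0,0],[0,0,0.045,0,0,0,0]],
])

```text
t: 45.3
ee_pos: [0.3999, 0.3286, 0.2333]
tool_rot: [0.626, 0.78, -0.0, -0.0]
wrist_force: [1.1, 0.2, -0.2]
gripper_width: 0.123
grasp_force: 30.0
```

Emit:
send_rows([
  [[0.015,0.002,0.004,0,0,-0.02,0],[0.035,0.005,0,0,0,-0.04,0],[0.036,0.006,0,0,0,-0.04,0],[0.036,0.006,0,0,0,-0.02,0],[0.032,0.004,0,0,0,0,0],[0.016,0.002,0,0,0,0,0],[0,0,0,0,0,0,0],[0,0,0,0,0,0,0]],
])

```text
t: 46.1
ee_pos: [0.5695, 0.3539, 0.2358]
tool_rot: [0.672, 0.741, -0.0, -0.0]
wrist_force: [0.0, -0.3, -0.8]
gripper_width: 0.124
grasp_force: 30.0
```

```bash
python3 look.py
```

```text
tool [0.5691 0.3541 0.2362] 0.0982
```

Target (0.573, 0.354).

Emit:
send_rows([
  [[0.004,0,0,0,0,0,0],[0,0,-0.03,0,0,0,0],[0,0,-0.015,0,0,0,0],[0,0,-0.01,0,0,0,0],[0,0,0,0,0,0,0]],
])

```text
t: 46.8
ee_pos: [0.5736, 0.3532, 0.179]
tool_rot: [0.672, 0.741, -0.001, -0.0]
wrist_force: [0.1, -0.1, -1.2]
gripper_width: 0.122
grasp_force: 30.0
```

Emit:
send_rows([
  [[0,0,-0.02,0,0,0,0],[0,0,-0.02,0,0,0,0],[0,0,-0.015,0,0,0,0],[0,0,-0.0065,0,0,0,0],[0,0,0,0,0,0,0]],
])

```text
t: 47.3
ee_pos: [0.5745, 0.3542, 0.1194]
tool_rot: [0.672, 0.741, 0.0, -0.0]
wrist_force: [-0.3, 0.2, 1.2]
gripper_width: 0.126
grasp_force: 30.0
```

Emit:
send_rows([
  [[0,0,0,0,0,0,36],[0,0,0,0,0,0,36],[0,0,0.035,0,0,0,36],[0,0,0.045,0,0,0,40],[0,0,0.036,0,0,0,40],[-0.02,0.0,0.01,0,0,0,40],[-0.035,0.0,0,0,0,0,40],[-0.04,0,0,0,0,0,40],[-0.04,0,0,0,0,0,40],[-0.02,0,0,0,0,0,40],[0,0,0,0,0,0,40]],
])

```text
t: 48.4
ee_pos: [0.4165, 0.3546, 0.2463]
tool_rot: [0.67, 0.742, 0.0, 0.001]
wrist_force: [-0.5, -0.1, 0.1]
gripper_width: 0.401
grasp_force: 0.0
```

```bash
python3 look.py; python3 - <<'E'
from mud import *
I=snap(); np.savez("i7.npz",**I)
for nm,q in(("p1",[.581,.269]),("p2",[.577,.3115]),("p3",[.573,.354])):
    t,b,e=mfit(I,[q],zr=(.085,.16),views=("side",)); print(nm,t.round(4),"base-top",b.round(4),round(e,4))
B=brown(I)["side"]
for q in ([.581,.269],[.577,.3115],[.573,.354]):
    c=proj("side",[[*q,.157]])[0].round().astype(int); w=B[c[1]-12:c[1]+6,c[0]-4:c[0]+5]; print(c,"first brown row off",np.nonzero(w.any(1))[0][:3]-12)
J=dict(np.load("i6.npz")); x=[np.abs(K["top"][155:208,205:300].astype(float)-J["top"][155:208,205:300]).mean() for K in(I,)]; print("crate change since packing",x)
n=seg(I,False)["top"]; print("grey pixels outside crate, tin area",[(n[200:290,a:b]>.5).sum() for a,b in((200,290),(290,410))],(n[165:290,310:410]>.5).sum())
E
```

```text
tool [0.4206 0.3536 0.2456] 0.0957
p1 [[0.5802 0.2688]] base-top [[ 0.0011 -0.0001]] 0.1448
p2 [[0.5743 0.3128]] base-top [[ 0.0012 -0.0001]] 0.1446
p3 [[0.5722 0.3558]] base-top [[-0.     -0.0002]] 0.122
[196 200] first brown row off [-1]
[183 209] first brown row off [0]
[168 220] first brown row off [-1  0]
crate change since packing [np.float64(7.219132737504138)]
grey pixels outside crate, tin area [np.int64(225), np.int64(7)] 0
```

The muddlers are all down and upright. The crate region changed by some amount since packing, so I'll check each tin's handle position before handing in.

```bash
python3 - <<'E'
from mud import *
J=dict(np.load("i6.npz")); I=snap()
for K in(J,I):
    for v,(y0,y1,x0,x1) in dict(top=(150,212,203,302),side=(160,240,195,300)).items():
        m=brown(K)[v].astype(np.uint8)[y0:y1,x0:x1]; n,_,st,c=cv2.connectedComponentsWithStats(m)
        print(v,[( (c[i]+[x0,y0]).round(1).tolist(),int(st[i,4])) for i in range(1,n) if st[i,4]>12])
d=np.abs(I["top"].astype(float)-J["top"]).mean(2)[150:212,203:302]; print((d>25).sum(), np.argwhere(d>25).mean(0) if (d>25).any() else "", np.median(d), [d[:,i:i+20].mean().round(1) for i in range(0,99,20)])
E
```

```text
top [([270.1, 169.0], 62), ([226.4, 170.6], 56), ([287.5, 189.2], 58), ([233.8, 190.8], 60), ([266.0, 190.3], 56)]
side [([252.2, 169.2], 73), ([276.9, 169.4], 72), ([225.6, 186.9], 77), ([245.8, 191.3], 72), ([258.9, 234.9], 28)]
top [([270.1, 169.0], 62), ([226.2, 170.6], 56), ([287.5, 189.2], 58), ([233.8, 190.8], 60), ([266.1, 190.3], 55)]
side [([277.3, 168.8], 58), ([243.4, 193.5], 30), ([198.4, 216.0], 65)]
18 [57.5         1.77777778] 7.666666666666667 [np.float64(8.3), np.float64(7.2), np.float64(7.6), np.float64(7.0), np.float64(6.9)]
```

All five handles are unchanged in the top view; the difference is only brightness. Hand in.

```bash
python3 -c "
from cell import order; print(order.job_done())"
```

```text
the job is handed in; nothing more can be done
None
```

I handed the job in at about 49 s with all five tins upright and flat in the crate and all three muddlers fully down in the marble holder, banded ends up. While packing, two tins briefly caught on an edge (wrist force about 71 N, under the 120 N limit); I lifted both clear and placed them again.

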